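# Fill and close a hinged bauble

### The job

Make up the clear fillable bauble: put every wooden gnome that is out on the bench into its open lower half, then swing the hinged dome down until the rims seat edge to edge all round. Next stand the funnel upright in the neck, fully home, and tip every bead from the scoop through the funnel into the bauble; when all are in, put the funnel back in its stand and the empty scoop level in its red tray. Do not shove or knock over the paint pots standing about.

Things in the scene. Friction and masses are not known exactly. Their poses are not given: they have to be found in the camera images.
- bauble: Lower half of a large clear-plastic fillable bauble: an open bowl 140 mm across with a brass rim, fixed on a wooden foot. Origin: centre of the foot on the bench, z up. Bowl floor 17 mm above the origin, flat to 48 mm radius; rim 46 mm up, 65 mm inner radius. The hinge is on its +x side, away from the robot.
- bauble_hinge (a point): Middle of the hinge axis, 73 mm along the bauble's +x from its centre, 46 mm above the bench; the axis runs along the bauble's y.
- dome (a joint): Hinge angle (rad) of the clear upper half, the dome, 120 g: 0 = shut, rims meeting all round; grows as the dome's -x side swings up and back, at most 1.85; about 1.6 to 1.8 at first. A stiff hinge, no latch: the dome stays at any angle and takes 1 to 2 N at its bar to swing.
- dome_bar (a point): Middle of the dome's handle: a round brass bar 10 mm thick, 70 mm long along the bauble's y, held 30 mm off the dome's rim edge; in the dome's own axes 175 mm from the hinge along -x and 9 mm above the rim plane (so, shut, 55 mm above the bench). 25 mm of free gap between bar and dome.
- dome_neck (a point): Centre of the mouth of the neck, a brass tube 22 mm long on the dome's top (37 mm inner, 45 mm outer diameter); z along the neck, turning with the dome. Shut, it stands upright over the bauble's centre, its mouth 116 mm above the bench.
- funnel: Loose aluminium funnel, 70 to 120 g, at first standing in its stand. Origin: centre of the spout's lower end, z up. Spout 31 mm outer, 26 mm inner diameter, 24 mm long; above it a 56 mm flange whose underside (24 mm up) rests on a neck or stand; then a cone to the 110 mm wide mouth, 72 mm up.
- funnel_tab (a point): Point to grip on the funnel's black upright tab: 68 mm along the funnel's +y from its axis, 85 mm up. The tab is 9 mm thick along the funnel's x, 28 mm wide along y, from 52 to 97 mm above the spout's end.
- stand: Fixed wooden funnel stand, a short upright tube (37 mm inner, 45 mm outer diameter) on an 84 mm disc, 35 mm tall. Origin: centre of its underside. The seated funnel's flange rests on its top, the spout end 11 mm above the bench.
- tray: Fixed flat red plastic tray, 200 mm along x, 150 mm along y, floor 4 mm thick, edge 12 mm high. Origin: centre of its underside.
- scoop: Loose aluminium bead scoop, 95 to 160 g, level in the tray. Origin: centre of its underside, z up. A trough 100 mm long, 74 mm wide inside, walls 30 mm, open at its nose (-x end). Gripped by an upright wooden fin over the middle: 30 mm along x, 9 mm thick along y, from 45 to 80 mm up, its middle 4 mm towards the nose; grip it 68 mm up.
- scoop_lip (a point): Middle of the pouring lip at the scoop's nose: 50 mm along -x from its origin, 20 mm above its underside. The trough's floor climbs 0.14 rad to the lip, so that level it keeps the beads at the back; tipped nose-down by more than that, they roll out.
- gnome0: One of up to three plain wooden peg gnomes (may be absent), 25 g: upright cylinder 26 mm across and 32 mm tall with a pointed dark hat, 50 mm in all. Origin: centre of its underside, z up through the hat.
- gnome1: One of up to three plain wooden peg gnomes (may be absent), 25 g: upright cylinder 26 mm across and 32 mm tall with a pointed dark hat, 50 mm in all. Origin: centre of its underside, z up through the hat.
- gnome2: One of up to three plain wooden peg gnomes (may be absent), 25 g: upright cylinder 26 mm across and 32 mm tall with a pointed dark hat, 50 mm in all. Origin: centre of its underside, z up through the hat.
- bead0_center (a point): Centre of one of up to five round brass beads (may be absent), 13 mm across, 10 g, at first in the scoop.
- bead1_center (a point): Centre of one of up to five round brass beads (may be absent), 13 mm across, 10 g, at first in the scoop.
- bead2_center (a point): Centre of one of up to five round brass beads (may be absent), 13 mm across, 10 g, at first in the scoop.
- bead3_center (a point): Centre of one of up to five round brass beads (may be absent), 13 mm across, 10 g, at first in the scoop.
- bead4_center (a point): Centre of one of up to five round brass beads (may be absent), 13 mm across, 10 g, at first in the scoop.
- pot_low: Bystander: low paint pot with white cap, 52 mm across, 50 mm tall. Origin: centre of its underside.
- pot_tall: Bystander: paint pot with black cap, 60 mm across, 75 mm tall. Origin: centre of its underside.
- pot_blue: Bystander: large paint pot, 80 mm across, 85 mm tall. Origin: centre of its underside.
There are look-alikes about, which are no part of the job. What is shaped like the funnel but turquoise is not meant.

How it is judged:
By the outcome, as a careful person would: the job done as asked, in the order asked, and still so for the second after the job is handed in, with the robot touching nothing.
Of gnome0, gnome1, gnome2 only 1 to 3 are there at a start; the rules pass over those that are not, and their reading is None.
Of bead0, bead1, bead2, bead3, bead4 only 3 to 5 are there at a start; the rules pass over those that are not, and their reading is None.
At some moment in a run one of gnome0, gnome1, gnome2 may be knocked a few centimetres aside while the robot is not near it.
It also fails if it takes over 210 s, if anything falls off the work surface, if the arm or the gripper's body presses on something with over 40 N, if the wrist force passes 120 N, or if a joint passes its speed limit or range.

### The arm

A 7-joint arm with a two-finger parallel gripper is mounted at the origin on the work surface. World frame = base frame: x ahead of the robot, y to its left, z up, the work surface at z = 0. Lengths are in mm, angles in rad, forces in N, time in s.
With the tool pointing down it reaches from about 425 to 825 mm from the base axis. Payload 3.6 kg.
Tool frame: the origin (TCP) lies midway between the tips of the shut fingers; the grasp point (between the pads) lies 19 mm behind it (arm.hold_point_z is the distance from the TCP to the grasp point, in mm); z points along the fingers, y is the line along which they close (so a half turn about z gives the same grasp; the last joint's range is limited). The gripper opens to 93 mm and grips with 3 to 60 N. Pads are 15 mm wide; open, the fingers measure 128 mm over their backs; the gripper's body (75 mm by 188 mm) begins 65 mm behind the grasp point.
Start: joints at [-1.19, 0.615, -0.013, 1.423, 0.008, 1.103, -0.04], TCP at [257.748, 596.681, 218.64] pointing down, gripper open.
Joint ranges: [-3.12, 3.12], [-0.3, 2.06], [-1.34, 1.32], [0.26, 2.42], [-1.36, 4.5], [0.01, 1.98], [-2.84, 2.84]. Speed limits (rad/s): [2.79, 2.79, 3.14, 3.14, 3.14, 3.14, 3.14].

### API

Orientations are given as [roll, pitch, yaw] about the fixed x, y, z axes, in that order (R = Rz(yaw) Ry(pitch) Rx(roll)).
In Python, from rig import monitor, eyes, finish_job, arm gives the robot as it stands. The module is installed in compiled form; this text tells all that it offers.
- The arm moves only by the tool jog_arm, never from a script. Its argument "rows" is a list of rows, each an object with "slide": the shift along the tool's x, y, z in m, a list of three; "delta_rot": the turn, a rotation vector about the tool's x, y, z in degrees, a list of three; "claw": the opening, from 0 (shut) to 1 (fully open). A call has 1 to 12 rows; each row shifts and turns the commanded pose from where the row before left it, along the tool's axes as they then stand; what a row does not reach is not made up. A row lasts 1/10 s, in which the tool goes at most 50 mm and 8.59 degrees, less where a joint would pass 70% of its speed; a pose out of reach is approached as far as the arm can. A call with a gripper value outside its range is refused whole. The fingers move at their own pace and stop on an object; "force" is the grip in N (left out, the last holds). Time passes only in rows, so rows that do not move let the fingers close. It gives the time, the measured TCP pose, the force, the opening and the grip force at its end, in the units of the state.
- monitor.state(): the state, without advancing time (a new reading comes with each control period).
- eyes.snapshot(name): name is "side" or "top" or "wrist"; returns the picture (384x512x3 uint8, red, green, blue); there is no depth.
- eyes.camera_params(name): a dict with "K" (3x3 intrinsics, pixels), "rvec" (rotation vector, rad) and "tvec" (3), from world to camera coordinates, as OpenCV has them. Camera axes: x right, y down, z forward; pixel columns grow to the right and rows downward; lengths in mm; the calibration is good to about 2 mm. A picture is of the moment at which its call begins: read the wrist's pose just before it. camera_params takes no time and is no camera call; for the wrist camera it gives the pose at the moment of the call.
- finish_job(): hands the job in; it is judged then, once.
The state is a dict: "time": time; "q": joint angles; "joint_velocities": joint speeds; "tau": joint torques, N m; "tcp_pos": TCP position; "ee_rot": TCP orientation; "ft_force": force on the tool from outside, world axes, zero at the start; "ft_torque": the same for the moment, N m; "opening": finger opening in mm; "grasp_force": force on a finger pad.
Only numpy, scipy, OpenCV 4.12 (cv2) and the standard library are available. Lean on these libraries where they do the work, as an engineer would, in place of code of your own. Each camera call takes 0.05 s, during which the arm holds its last target. There are 200 camera calls.

## Working session

There is one attempt and no reset: what is moved stays moved. The work goes in short steps, Python scripts to look and compute and a tool call to move; the robot and the scene stay as the last step left them, time stands still between calls to the robot, and variables do not carry over. Pictures are saved under pics/ and viewed, at most 14 in all, crops included, and the job is handed in when it is done.

Besides the shell and the picture viewer there is one more tool, called after ">>>" as name(argument=value, ...), one argument or row to a line, values as JSON. jog_arm: Moves the arm, as the interface text tells. Its arguments: {"type":"object","properties":{"rows":{"type":"array"},"force":{"type":"number"}},"required":["rows"]}

```bash
mkdir -p pics
cat > h.py <<'E'
import numpy as np, cv2
from scipy.spatial.transform import Rotation as R
from rig import monitor, eyes, arm, finish_job
def cam(n):
    p=eyes.camera_params(n); K=np.array(p["K"],float); Rm=cv2.Rodrigues(np.array(p["rvec"],float))[0]; t=np.array(p["tvec"],float).ravel()
    return K,Rm,t
def ray(c,uv):
    K,Rm,t=c; d=Rm.T@np.linalg.solve(K,[uv[0],uv[1],1.]); return -Rm.T@t, d/np.linalg.norm(d)
def onz(c,uv,z):
    o,d=ray(c,uv); return o+d*(z-o[2])/d[2]
def tri(a,ua,b,ub):
    o1,d1=ray(a,ua);o2,d2=ray(b,ub)
    s=np.linalg.lstsq(np.c_[d1,-d2],o2-o1,rcond=None)[0]
    p,q=o1+s[0]*d1,o2+s[1]*d2; return (p+q)/2, np.linalg.norm(p-q)
def proj(c,P):
    K,Rm,t=c; p=K@(Rm@np.array(P,float)+t); return p[:2]/p[2]
def snap(n,f):
    c=cam(n); im=eyes.snapshot(n); cv2.imwrite(f"pics/{f}.png",im[:,:,::-1]); return c,im
def st():
    s=monitor.state(); print("t",s["time"],"tcp",np.round(s["tcp_pos"],1),"rot",np.round(s["ee_rot"],3),"F",np.round(s["ft_force"],1),"open",s["opening"],"g",s["grasp_force"]); return s
E
python3 - <<'E'
from h import *
ims=[]
st()
for n in("side","top","wrist"):
    c,im=snap(n,n+"0"); o=-c[1].T@c[2]; print(n,o.round(),c[1][2].round(2),c[0][0,0])
E
```

```text
t 0.0 tcp [257.5 596.  217.5] rot [-3.139  0.     2.734] F [ 0.7  0.3 -0. ] open 92.74048674449233 g 0.0
side [ 440.  828. 1057.] [ 0.04 -0.66 -0.75] 462.4131759808571
top [ 409.    4. 1246.] [ 0.08  0.01 -1.  ] 434.96260893792385
wrist [198. 622. 382.] [ 0.22 -0.1  -0.97] 326.9490239425361
```

View pics/top0.png

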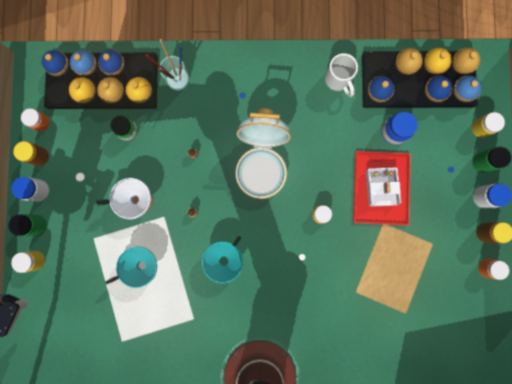

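View pics/side0.png

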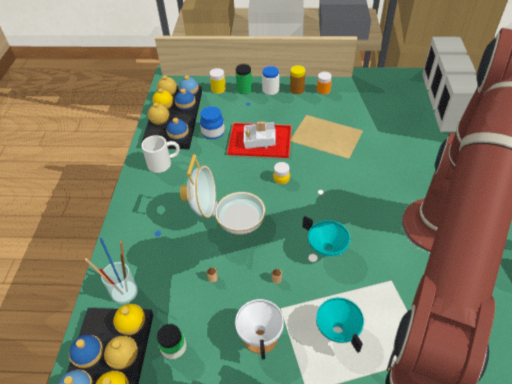

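The top view shows the funnel at (130,199) with its tab at (102,202), gnomes at (192,153) and (192,212), the bauble at (261,172) and the scoop at (384,186). The low pot is at (322,214), the tall pot at (123,127) and the blue pot at (400,128). The side view shows the same two gnomes at (212,274) and (277,275).

Run:
```python
from h import *
t=cv2.imread("pics/top0.png"); s=cv2.imread("pics/side0.png")
def cr(im,x,y,w,h): return cv2.resize(im[y:y+h,x:x+w],(400,300),interpolation=cv2.INTER_CUBIC)
m=np.vstack([np.hstack([cr(t,90,130,120,90),cr(t,350,145,80,60)]),np.hstack([cr(t,220,95,100,75+25)[:, :],cr(s,200,110,100,75)])])
cv2.imwrite("pics/m0.png",m)
ct,cs=cam("top"),cam("side")
for n,a,b in [("g_a",(192,153),(277-65,274)),("g_b",(192,212),(277,275))]:
    print(n,tri(ct,a,cs,b),onz(ct,a,40))
# colour: red tray, by mask
hsv=cv2.cvtColor(t,cv2.COLOR_BGR2HSV)
mk=cv2.inRange(hsv,(0,180,120),(8,255,255))|cv2.inRange(hsv,(172,180,120),(180,255,255))
mk[:, :340]=0; mk[:,440:]=0; mk[250:]=0
c=max(cv2.findContours(mk,cv2.RETR_EXTERNAL,cv2.CHAIN_APPROX_NONE)[0],key=cv2.contourArea)
(x,y),wh,ang=cv2.minAreaRect(c); print("tray",(x,y),wh,ang,onz(ct,(x,y),12))
bx=cv2.boxPoints(((x,y),wh,ang)); print([onz(ct,p,12)[:2].round() for p in bx])
for n,uv,z in [("funnel",(130,199),90),("tab",(102,202),100),("bowl",(261,173),46),("scoop",(384,186),20),("low",(322,214),50),("tall",(122,126),75),("blue",(400,128),85)]: print(n,onz(ct,uv,z).round(1))
```

```text
g_a (array([624.60514085, 193.44076489,  19.8233807 ]), np.float64(0.551168370298125)) [620.78875655 190.32229101  40.        ]
g_b (array([455.68847335, 191.2669679 ,  19.93199631]), np.float64(0.30047128895958003)) [455.07786664 188.20525532  40.        ]
tray (381.53955078125, 187.6154022216797) (53.778053283691406, 70.59976196289062) 1.6365771293640137 [ 525.63560539 -345.90394959   12.        ]
[array([ 428., -265.]), array([ 629., -275.]), array([ 625., -428.]), array([ 424., -416.])]
funnel [487.8 347.1  90. ]
tab [479.2 418.5 100. ]
bowl [563.3  -3.4  46. ]
scoop [ 529.5 -350.7   20. ]
low [ 449.4 -170.6   50. ]
tall [689.9 378.6  75. ]
blue [ 680.5 -378.8   85. ]
```

View pics/m0.png

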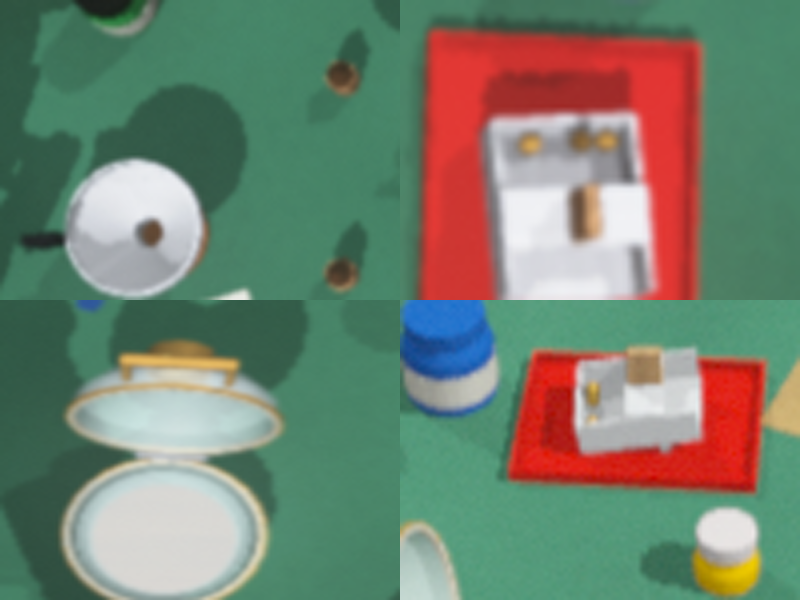

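The crops show two gnomes, at least three beads in the back of the scoop, and the dome open. The low pot (white cap) stands by the tray.

>>> jog_arm(
  rows=[
    {"slide": [0,0,0],"delta_rot": [0,0,-7.8],"claw": 1},
    {"slide": [0,0,0],"delta_rot": [0,0,-7.8],"claw": 1},
    {"slide": [0,0,0],"delta_rot": [0,0,-7.8],"claw": 1},
    {"slide": [-0.034,-0.035,0],"delta_rot": [0,0,0],"claw": 1},
    {"slide": [-0.034,-0.035,0],"delta_rot": [0,0,0],"claw": 1},
    {"slide": [-0.034,-0.035,0],"delta_rot": [0,0,0],"claw": 1},
    {"slide": [-0.034,-0.035,0],"delta_rot": [0,0,0],"claw": 1},
    {"slide": [-0.034,-0.035,0],"delta_rot": [0,0,0],"claw": 1},
    {"slide": [-0.034,-0.035,0],"delta_rot": [0,0,0],"claw": 1},
    {"slide": [-0.034,-0.035,0],"delta_rot": [0,0,0],"claw": 1},
    {"slide": [-0.034,-0.035,0],"delta_rot": [0,0,0],"claw": 1},
    {"slide": [0,0,0],"delta_rot": [0,0,0],"claw": 1},
  ],
)

```text
time: 1.35
tcp_pos: [536.8, 306.9, 218.0]
ee_rot: [-3.134, 0.004, 3.127]
ft_force: [0.6, -0.5, -0.4]
opening: 93.3
grasp_force: 0.0
```

Run:
```python
from h import *
s=st(); c,im=snap("wrist","w1"); snap("top","top1"); print((-c[1].T@c[2]).round(), c[1][2].round(2))
for P in [(624,193,20),(456,191,20),(563,-3,46),(488,347,83)]: print(proj(c,P).round())
```

```text
t 1.35 tcp [536.8 306.9 218. ] rot [-3.134  0.004  3.127] F [ 0.6 -0.5 -0.4] open 93.26924285101082 g 0.0
[471. 309. 382.] [ 0.24 -0.01 -0.97]
[163. 246.]
[147.  99.]
[-30. 205.]
[301. 131.]
```

View pics/w1.png

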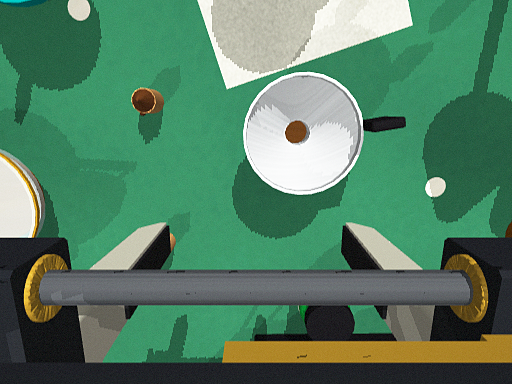

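The wrist view shows gnome b at (147,100). The funnel mouth is centred at (303,133), with its tab at (385,124) on the +y side. Gnome a is hidden behind the finger.

```bash
cat >> h.py <<'E'
def wood(im,near,rad=25,lo=(3,70,30),hi=(22,255,255)):
    hsv=cv2.cvtColor(im,cv2.COLOR_RGB2HSV); m=cv2.inRange(hsv,lo,hi)
    z=np.zeros_like(m); cv2.circle(z,tuple(int(round(v)) for v in near),rad,255,-1); m&=z
    n,l,s,c=cv2.connectedComponentsWithStats(m)
    if n<2: return None
    k=1+np.argmax(s[1:,4]); return c[k],s[k]
E
python3 - <<'E'
from h import *
R_=lambda f:cv2.imread(f"pics/{f}.png")[:,:,::-1].copy()
cw=cam("wrist");ct=cam("top");cs=cam("side")
W,T,S=R_("w1"),R_("top1"),R_("side0")
for n,P in [("a",(624,193,25)),("b",(456,191,25))]:
    o={k:wood(i,proj(c,P),r) for k,c,i,r in(("w",cw,W,25),("t",ct,T,12),("s",cs,S,14))}
    print(n,{k:(v[0].round(1),v[1][2:]) if v else None for k,v in o.items()})
    if o["t"] and o["s"]: print("ts",tri(ct,o["t"][0],cs,o["s"][0]))
    if o["w"] and o["s"]: print("ws",tri(cw,o["w"][0],cs,o["s"][0]))
# funnel mouth ellipse
for nm,c,im,p,r in(("w",cw,W,(303,133),75),("t",ct,T,(130,199),26)):
    h=cv2.cvtColor(im,cv2.COLOR_RGB2HSV); g=((h[...,1]<60)&(h[...,2]>110)).astype(np.uint8)*255
    z=np.zeros_like(g); cv2.circle(z,p,r,255,-1); g&=z
    k=max(cv2.findContours(g,cv2.RETR_EXTERNAL,cv2.CHAIN_APPROX_NONE)[0],key=cv2.contourArea)
    e=cv2.fitEllipse(cv2.convexHull(k)); print("fun",nm,e, onz(c,e[0],83))
    if nm=="w": ew=e[0]
    else: print(tri(cw,ew,c,e[0]))
    # tab
    d=(h[...,2]<45).astype(np.uint8)*255; z[:]=0; q=(385,124) if nm=="w" else (102,202)
    cv2.circle(z,q,28 if nm=="w" else 9,255,-1); d&=z
    _,l,s,cc=cv2.connectedComponentsWithStats(d); i=1+np.argmax(s[1:,4]); 
    ys,xs=np.nonzero(l==i); print("tab",nm,s[i],cc[i]); 
    (rc,wh,an)=cv2.minAreaRect(np.c_[xs,ys].astype(np.float32)); print(rc,wh,an,onz(c,rc,104))
E
```

```text
a {'w': (array([171.7, 241.7]), array([ 7, 18, 69], dtype=int32)), 't': (array([192.4, 153.3]), array([ 8,  8, 55], dtype=int32)), 's': (array([211.8, 274.5]), array([ 10,  14, 111], dtype=int32))}
ts (array([624.97283103, 192.77537512,  16.07231901]), np.float64(1.8514818341218537))
ws (array([613.97588131, 214.13707824,  39.19095744]), np.float64(18.989995306305893))
b {'w': (array([146.9, 100.6]), array([ 32,  28, 662], dtype=int32)), 't': (array([192.2, 212.2]), array([ 9,  8, 53], dtype=int32)), 's': (array([276.1, 275.8]), array([  9,  13, 105], dtype=int32))}
ts (array([456.76781851, 191.21856891,  15.805739  ]), np.float64(2.39871505248185))
ws (array([455.16089   , 206.54228883,  41.91135074]), np.float64(4.816209057581207))
fun w ((302.9717712402344, 132.80030822753906), (119.36201477050781, 124.25358581542969), 30.889694213867188) [483.06568218 357.73601327  83.        ]
tab w [363 117  43  15 506] [383.32608696 123.35770751]
(383.770263671875, 123.12162017822266) (13.645115852355957, 42.25053787231445) 80.53767395019531 [474.26232495 421.88798169 104.        ]
fun t ((131.76084899902344, 195.28611755371094), (36.27075958251953, 47.65190887451172), 151.37828063964844) [498.34145865 344.68087281  83.        ]
(array([495.60300889, 367.12596813,   9.61504793]), np.float64(16.806304454785682))Traceback (most recent call last):
  File "<stdin>", line 21, in <module>
    return _wrapfunc(a, 'argmax', axis=axis, out=out, **kwds)
    return bound(*args, **kwds)
ValueError: attempt to get argmax of an empty sequence
```

>>> jog_arm(
  rows=[
    {"slide": [0.025,-0.038,0],"delta_rot": [0,0,-0.8],"claw": 0.8},
    {"slide": [0.028,-0.039,0],"delta_rot": [0,0,0],"claw": 0.8},
    {"slide": [0.028,-0.039,0],"delta_rot": [0,0,0],"claw": 0.8},
    {"slide": [0,0,0.04],"delta_rot": [0,0,0],"claw": 0.8},
    {"slide": [0,0,0.045],"delta_rot": [0,0,0],"claw": 0.8},
    {"slide": [0,0,0.04],"delta_rot": [0,0,0],"claw": 0.8},
    {"slide": [0,0,0],"delta_rot": [0,0,0],"claw": 0.8},
    {"slide": [0,0,0],"delta_rot": [0,0,0],"claw": 0.8},
  ],
)

```text
time: 2.25
tcp_pos: [449.5, 201.5, 94.0]
ee_rot: [3.141, -0.001, -3.124]
ft_force: [-0.5, 0.8, 0.0]
opening: 74.6
grasp_force: 0.0
```

Run:
```python
from h import *
s=st(); c,im=snap("wrist","w2"); 
p=proj(c,(456,191,25)); r=wood(im,p,60); print(p,r)
if r: print([onz(c,r[0],z).round(1) for z in(20,35)])
```

```text
t 2.25 tcp [449.5 201.5  94. ] rot [ 3.141e+00 -1.000e-03 -3.124e+00] F [-0.5  0.8  0. ] open 74.56678610782242 g 0.0
[241.6188305  211.93000767] (array([240.25171233, 211.41609589]), array([ 223,  190,   34,   43, 1168], dtype=int32))
[array([457.1, 189.8,  20. ]), array([452.6, 190.4,  35. ])]
```

View pics/w2.png

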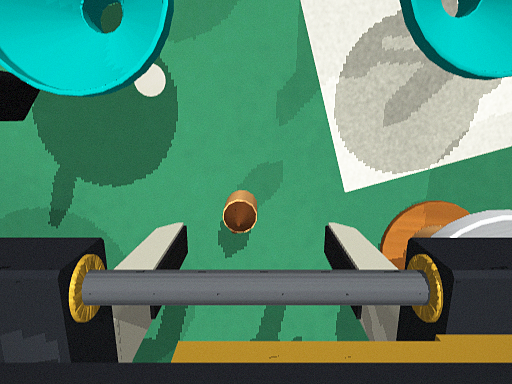

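The gnome is at (240,211), upright between the fingers and slightly left of centre.

>>> jog_arm(
  rows=[
    {"slide": [-0.0065,-0.011,0],"delta_rot": [0,0,1],"claw": 0.8},
    {"slide": [0,0,0.03],"delta_rot": [0,0,0],"claw": 0.8},
    {"slide": [0,0,0.03],"delta_rot": [0,0,0],"claw": 0.8},
    {"slide": [0,0,0.028],"delta_rot": [0,0,0],"claw": 0.8},
    {"slide": [0,0,0],"delta_rot": [0,0,0],"claw": 0.8},
    {"slide": [0,0,0],"delta_rot": [0,0,0],"claw": 0.1},
    {"slide": [0,0,0],"delta_rot": [0,0,0],"claw": 0.1},
    {"slide": [0,0,0],"delta_rot": [0,0,0],"claw": 0.1},
    {"slide": [0,0,0],"delta_rot": [0,0,0],"claw": 0.1},
    {"slide": [0,0,0],"delta_rot": [0,0,0],"claw": 0.1},
    {"slide": [0,0,0],"delta_rot": [0,0,0],"claw": 0.1},
  ],
  force=15,
)

```text
time: 3.4
tcp_pos: [456.9, 189.2, 6.0]
ee_rot: [3.141, 0.0, 3.139]
ft_force: [-0.6, 0.3, -0.5]
opening: 31.0
grasp_force: 0.0
```

>>> jog_arm(
  rows=[
    {"slide": [0,0,0],"delta_rot": [0,0,0],"claw": 0.1},
    {"slide": [0,0,0],"delta_rot": [0,0,0],"claw": 0.1},
    {"slide": [0,0,0],"delta_rot": [0,0,0],"claw": 0.1},
    {"slide": [0,0,-0.03],"delta_rot": [0,0,0],"claw": 0.1},
    {"slide": [0,0,-0.045],"delta_rot": [0,0,0],"claw": 0.1},
    {"slide": [0,0,-0.04],"delta_rot": [0,0,0],"claw": 0.1},
    {"slide": [0,-0.03,0],"delta_rot": [0,0,0],"claw": 0.1},
    {"slide": [-0.01,-0.04,0],"delta_rot": [0,0,0],"claw": 0.1},
    {"slide": [-0.01,-0.03,0],"delta_rot": [0,0,0],"claw": 0.1},
    {"slide": [0,0,0],"delta_rot": [0,0,0],"claw": 0.1},
  ],
)

```text
time: 4.4
tcp_pos: [477.6, 83.2, 120.5]
ee_rot: [-3.138, 0.0, 3.13]
ft_force: [-0.4, -0.3, -0.3]
opening: 25.7
grasp_force: 15.0
```

Run:
```python
from h import *
s=st(); c,im=snap("wrist","w3"); ct,tm=snap("top","top3"); cs,sm=snap("side","side3")
for P in [(563,-3,46),(636,-3,46),(498,-3,46)]: print(proj(c,P).round(),proj(ct,P).round(),proj(cs,P).round())
cv2.imwrite("pics/m3.png",np.hstack([im[:,:,::-1][:, :400],cv2.resize(tm[:,:,::-1][80:232,190:343],(400,384))]))
```

```text
t 4.4 tcp [477.6  83.2 120.5] rot [-3.138  0.     3.13 ] F [-0.4 -0.3 -0.3] open 25.740937766076254 g 14.999384433031082
[153. 303.] [261. 173.] [241. 210.]
[160. 377.] [261. 147.] [215. 209.]
[145. 228.] [261. 196.] [264. 210.]
```

View pics/m3.png

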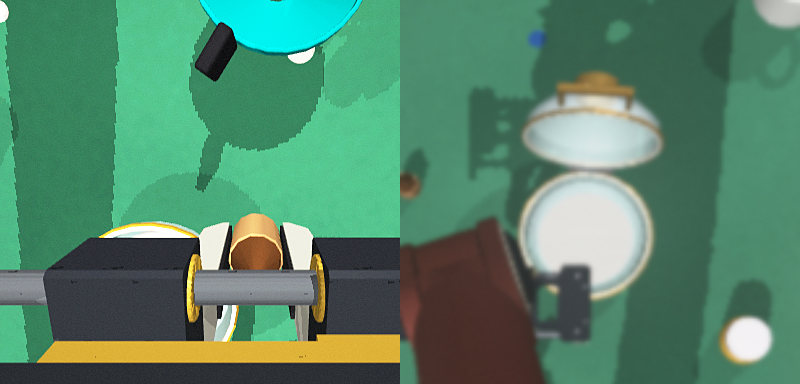

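The gnome is held upright. The top inset shows the rim ellipse centred near (261,173), with the dome bar above it and nearly along y.

Run:
```python
from h import *
R_=lambda f:cv2.imread(f"pics/{f}.png")[:,:,::-1].copy()
ct=cam("top");cs=cam("side"); out=[]
for nm,c,im,p,r in(("t",ct,R_("top0"),(261,174),28),("s",cs,R_("side0"),(241,213),30)):
    h=cv2.cvtColor(im,cv2.COLOR_RGB2HSV); g=~cv2.inRange(h,(60,90,20),(95,255,255))
    z=np.zeros_like(g); cv2.ellipse(z,p,(r,r if nm=="t" else 22),0,0,360,255,-1); g&=z
    if nm=="t": g[:148]=0
    k=max(cv2.findContours(g,cv2.RETR_EXTERNAL,cv2.CHAIN_APPROX_NONE)[0],key=cv2.contourArea)
    pts=k[:,0]; pts=pts[z[pts[:,1],pts[:,0]]>0]
    e=cv2.fitEllipse(pts); print(nm,e,onz(c,e[0],46).round(1)); out.append(e[0])
    # bar: saturated orange/brass
    b=cv2.inRange(h,(12,120,120),(28,255,255)); z[:]=0
    cv2.rectangle(z,(240,105) if nm=="t" else (180,150),(285,124) if nm=="t" else (205,200),255,-1); b&=z
    ys,xs=np.nonzero(b); print("bar",len(xs),cv2.minAreaRect(np.c_[xs,ys].astype(np.float32)),xs.min(),xs.max())
    cv2.imwrite(f"pics/b_{nm}.png",b)
print(tri(ct,out[0],cs,out[1]))
t=R_("top0"); s=R_("side0")
cv2.imwrite("pics/m4.png",np.hstack([cv2.resize(t[95:155,230:295],(390,360),interpolation=cv2.INTER_CUBIC),cv2.resize(s[145:235,170:270],(400,360),interpolation=cv2.INTER_CUBIC)])[:,:,::-1])
```

```text
t ((260.52813720703125, 172.9319610595703), (52.46086883544922, 53.87965393066406), 74.44576263427734) [563.5  -2.1  46. ]
bar 156 ((264.10784912109375, 113.19645690917969), (28.133047103881836, 8.609020233154297), 2.2025980949401855) 250 278
s ((239.08523559570312, 212.4052276611328), (43.233970642089844, 53.270545959472656), 87.91741180419922) [567.4   6.1  46. ]
bar 175 ((189.17469787597656, 177.4168243408203), (8.998664855957031, 45.479736328125), 19.536653518676758) 180 198
(array([566.75392409,  -2.1924576 ,  35.56815859]), np.float64(3.8214208891339068))
```

View pics/m4.png

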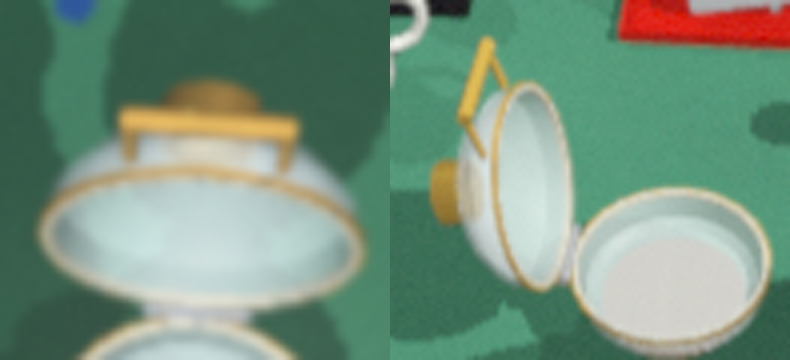

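The two insets show the open dome. The bar ends are at about (250,114.5) and (280,116) in top, and (188,173) and (194,155) in side.

>>> jog_arm(
  rows=[
    {"slide": [-0.025,-0.02,0],"delta_rot": [0,0,-0.6],"claw": 0.1},
    {"slide": [-0.035,-0.03,0],"delta_rot": [0,0,0],"claw": 0.1},
    {"slide": [-0.03,-0.025,0],"delta_rot": [0,0,0],"claw": 0.1},
    {"slide": [-0.012,-0.011,0],"delta_rot": [0,0,0],"claw": 0.1},
    {"slide": [0,0,0],"delta_rot": [0,0,0],"claw": 0.1},
    {"slide": [0,0,0],"delta_rot": [0,0,0],"claw": 0.1},
  ],
)

```text
time: 5.15
tcp_pos: [577.8, 5.9, 120.1]
ee_rot: [3.14, -0.002, -3.131]
ft_force: [-0.7, 0.4, -0.7]
opening: 25.7
grasp_force: 15.0
```

Run:
```python
from h import *
st()
ct=cam("top");cs=cam("side")
a=tri(ct,(280,116.3),cs,(194.25,155.5)); b=tri(ct,(250,114.5),cs,(188.3,173.5)); print(a,b)
d=b[0]-a[0]; print("yaw",np.degrees(np.arctan2(-d[0],d[1])),np.linalg.norm(d)); m=(a[0]+b[0])/2; print(m)
```

```text
t 5.15 tcp [577.8   5.9 120.1] rot [ 3.140e+00 -2.000e-03 -3.131e+00] F [-0.7  0.4 -0.7] open 25.66628154466113 g 15.000171214342117
(array([680.12155789, -48.36039642, 213.20701569]), np.float64(0.4514153771887122)) (array([683.51027948,  24.07995909, 219.53423025]), np.float64(1.3587825284830621))
yaw -2.6783137915430335 72.79506978200246
[681.81591868 -12.14021867 216.37062297]
```

>>> jog_arm(
  rows=[
    {"slide": [-0.003,-0.009,0],"delta_rot": [0,0,0.5],"claw": 0.1},
    {"slide": [0,0,0.03],"delta_rot": [0,0,0],"claw": 0.1},
    {"slide": [0,0,0.035],"delta_rot": [0,0,0],"claw": 0.1},
    {"slide": [0,0,0.02],"delta_rot": [0,0,0],"claw": 0.1},
    {"slide": [0,0,0.009],"delta_rot": [0,0,0],"claw": 0.1},
    {"slide": [0,0,0],"delta_rot": [0,0,0],"claw": 0.1},
    {"slide": [0,0,0],"delta_rot": [0,0,0],"claw": 0.1},
  ],
)

```text
time: 5.85
tcp_pos: [582.6, -5.0, 27.6]
ee_rot: [3.141, 0.002, 3.141]
ft_force: [-0.3, 1.0, 0.3]
opening: 25.7
grasp_force: 15.0
```

Lower a touch, release to about 37 mm, and rise.

>>> jog_arm(
  rows=[
    {"slide": [0,0,0.003],"delta_rot": [0,0,0],"claw": 0.1},
    {"slide": [0,0,0],"delta_rot": [0,0,0],"claw": 0.1},
    {"slide": [0,0,0],"delta_rot": [0,0,0],"claw": 0.4},
    {"slide": [0,0,0],"delta_rot": [0,0,0],"claw": 0.4},
    {"slide": [0,0,0],"delta_rot": [0,0,0],"claw": 0.4},
    {"slide": [0,0,-0.02],"delta_rot": [0,0,0],"claw": 0.4},
    {"slide": [0,0,-0.04],"delta_rot": [0,0,0],"claw": 0.4},
    {"slide": [0,0,-0.045],"delta_rot": [0,0,0],"claw": 0.8},
    {"slide": [0.02,0.04,-0.01],"delta_rot": [0,0,0],"claw": 0.8},
    {"slide": [0.01,0.045,0],"delta_rot": [0,0,0],"claw": 0.8},
    {"slide": [0,0.045,0],"delta_rot": [0,0,0],"claw": 0.8},
    {"slide": [0,0,0],"delta_rot": [0,0,0],"claw": 0.8},
  ],
)

```text
time: 7.05
tcp_pos: [550.8, 134.6, 139.4]
ee_rot: [3.134, 0.001, -3.13]
ft_force: [0.8, 1.4, 0.2]
opening: 71.8
grasp_force: 0.0
```

Run:
```python
from h import *
st(); c,im=snap("wrist","w5"); ct,tm=snap("top","top5"); cs,sm=snap("side","side5")
for n,cc,i,r in(("w",c,im,60),("t",ct,tm,14),("s",cs,sm,20)):
    p=proj(cc,(625,193,20)); print(n,p.round(),wood(i,p,r))
cv2.imwrite("pics/m5.png",np.hstack([im[:,:,::-1][:,:400],cv2.resize(sm[:,:,::-1][190:290,190:295],(400,384))]))
```

```text
t 7.05 tcp [550.8 134.6 139.4] rot [ 3.134e+00  1.000e-03 -3.130e+00] F [0.8 1.4 0.2] open 71.8258172278499 g 0.0
w [316. 265.] (array([311.06282723, 258.86736475]), array([297, 246,  32,  24, 573], dtype=int32))
t [192. 153.] (array([192., 153.]), array([178, 139,  29,  29, 613], dtype=int32))
s [212. 274.] (array([211.81818182, 274.46363636]), array([207, 268,  10,  14, 110], dtype=int32))
```

View pics/m5.png

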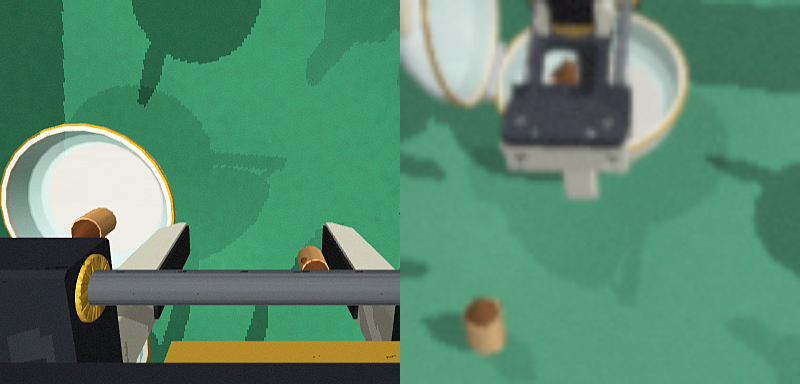

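The placed gnome stands in the bowl at (93,222). The second is still at its place, at (311,260) in the wrist view.

>>> jog_arm(
  rows=[
    {"slide": [-0.022,0.017,0],"delta_rot": [0,0,0.6],"claw": 0.8},
    {"slide": [-0.027,0.021,0],"delta_rot": [0,0,0],"claw": 0.8},
    {"slide": [-0.024,0.02,0],"delta_rot": [0,0,0],"claw": 0.8},
    {"slide": [0,0,0.03],"delta_rot": [0,0,0],"claw": 0.8},
    {"slide": [0,0,0.03],"delta_rot": [0,0,0],"claw": 0.8},
    {"slide": [0,0,0],"delta_rot": [0,0,0],"claw": 0.8},
    {"slide": [0,0,0],"delta_rot": [0,0,0],"claw": 0.8},
  ],
)

```text
time: 7.9
tcp_pos: [625.9, 179.8, 78.5]
ee_rot: [-3.14, -0.001, 3.127]
ft_force: [-0.5, -0.5, 0.1]
opening: 74.3
grasp_force: 0.0
```

Run:
```python
from h import *
st(); c,im=snap("wrist","w6")
p=proj(c,(625,193,25)); r=wood(im,p,60); print(p,r); print([onz(c,r[0],z).round(1) for z in(20,35)])
```

```text
t 7.9 tcp [625.9 179.8  78.5] rot [-3.140e+00 -1.000e-03  3.127e+00] F [-0.5 -0.5  0.1] open 74.27366832586895 g 0.0
[274.89570459 208.02197859] (array([270.96641221, 207.2519084 ]), array([ 253,  185,   38,   45, 1310], dtype=int32))
[array([625.9, 190.5,  20. ]), array([621.5, 189.8,  35. ])]
```

>>> jog_arm(
  rows=[
    {"slide": [0.001,0.012,0],"delta_rot": [0,0,-0.6],"claw": 0.8},
    {"slide": [0,0,0.025],"delta_rot": [0,0,0],"claw": 0.8},
    {"slide": [0,0,0.025],"delta_rot": [0,0,0],"claw": 0.8},
    {"slide": [0,0,0.022],"delta_rot": [0,0,0],"claw": 0.8},
    {"slide": [0,0,0],"delta_rot": [0,0,0],"claw": 0.8},
    {"slide": [0,0,0],"delta_rot": [0,0,0],"claw": 0.1},
    {"slide": [0,0,0],"delta_rot": [0,0,0],"claw": 0.1},
    {"slide": [0,0,0],"delta_rot": [0,0,0],"claw": 0.1},
    {"slide": [0,0,0],"delta_rot": [0,0,0],"claw": 0.1},
    {"slide": [0,0,0],"delta_rot": [0,0,0],"claw": 0.1},
    {"slide": [0,0,0],"delta_rot": [0,0,0],"claw": 0.1},
    {"slide": [0,0,0],"delta_rot": [0,0,0],"claw": 0.1},
  ],
)

```text
time: 9.15
tcp_pos: [624.8, 193.9, 6.8]
ee_rot: [-3.141, 0.0, 3.14]
ft_force: [-0.1, 0.1, 2.0]
opening: 25.8
grasp_force: 15.0
```

>>> jog_arm(
  rows=[
    {"slide": [0,0,0],"delta_rot": [0,0,0],"claw": 0.1},
    {"slide": [0,0,0],"delta_rot": [0,0,0],"claw": 0.1},
    {"slide": [0,0,-0.03],"delta_rot": [0,0,0],"claw": 0.1},
    {"slide": [0,0,-0.045],"delta_rot": [0,0,0],"claw": 0.1},
    {"slide": [0,0,-0.04],"delta_rot": [0,0,0],"claw": 0.1},
    {"slide": [0.02,-0.03,0],"delta_rot": [0,0,0],"claw": 0.1},
    {"slide": [0.02,-0.04,0],"delta_rot": [0,0,0],"claw": 0.1},
    {"slide": [0.02,-0.042,0],"delta_rot": [0,0,0],"claw": 0.1},
    {"slide": [0.02,-0.042,0],"delta_rot": [0,0,0],"claw": 0.1},
    {"slide": [0,-0.03,0],"delta_rot": [0,0,0],"claw": 0.1},
    {"slide": [0,0,0],"delta_rot": [0,0,0],"claw": 0.1},
    {"slide": [0,0,0],"delta_rot": [0,0,0],"claw": 0.1},
  ],
)

```text
time: 10.35
tcp_pos: [544.8, 10.0, 121.7]
ee_rot: [3.141, 0.0, 3.139]
ft_force: [-0.1, 0.5, -1.0]
opening: 25.6
grasp_force: 15.0
```

>>> jog_arm(
  rows=[
    {"slide": [0.004,-0.014,0],"delta_rot": [0,0,0],"claw": 0.1},
    {"slide": [0,0,0.03],"delta_rot": [0,0,0],"claw": 0.1},
    {"slide": [0,0,0.03],"delta_rot": [0,0,0],"claw": 0.1},
    {"slide": [0,0,0.025],"delta_rot": [0,0,0],"claw": 0.1},
    {"slide": [0,0,0.01],"delta_rot": [0,0,0],"claw": 0.1},
    {"slide": [0,0,0.002],"delta_rot": [0,0,0],"claw": 0.1},
    {"slide": [0,0,0],"delta_rot": [0,0,0],"claw": 0.1},
    {"slide": [0,0,0],"delta_rot": [0,0,0],"claw": 0.4},
    {"slide": [0,0,0],"delta_rot": [0,0,0],"claw": 0.4},
    {"slide": [0,0,0],"delta_rot": [0,0,0],"claw": 0.4},
  ],
)

```text
time: 11.35
tcp_pos: [541.1, -3.9, 25.5]
ee_rot: [-3.142, 0.002, 3.14]
ft_force: [-0.8, 0.1, -1.1]
opening: 37.2
grasp_force: 0.0
```

>>> jog_arm(
  rows=[
    {"slide": [0,0,-0.02],"delta_rot": [0,0,0],"claw": 0.4},
    {"slide": [0,0,-0.04],"delta_rot": [0,0,0],"claw": 0.4},
    {"slide": [0,0,-0.045],"delta_rot": [0,0,0],"claw": 0.4},
    {"slide": [0.025,0,-0.035],"delta_rot": [0,0,0],"claw": 0.4},
    {"slide": [0.035,0,-0.02],"delta_rot": [0,0,0],"claw": 0},
    {"slide": [0.03,0,0],"delta_rot": [0,0,0],"claw": 0},
    {"slide": [0,0,0],"delta_rot": [0,0,0],"claw": 0},
    {"slide": [0,0,0],"delta_rot": [0,0,0],"claw": 0},
    {"slide": [0,0,0],"delta_rot": [0,0,0],"claw": 0},
  ],
)

```text
time: 12.25
tcp_pos: [451.7, -3.8, 184.8]
ee_rot: [3.142, 0.001, 3.14]
ft_force: [-0.4, 0.3, 0.3]
opening: 2.6
grasp_force: 0.0
```

Run:
```python
from h import *
s=st(); print(s["q"]); c,im=snap("wrist","w7"); ct,tm=snap("top","top7"); cs,sm=snap("side","side7")
cv2.imwrite("pics/m7.png",np.hstack([im[:,:,::-1][:,60:460],cv2.resize(sm[:,:,::-1][140:250,170:285],(400,384))]))
```

```text
t 12.25 tcp [451.7  -3.8 184.8] rot [3.142e+00 1.000e-03 3.140e+00] F [-0.4  0.3  0.3] open 2.5644948721270175 g 0.0
[ 0.07323948  0.36051122 -0.15216922  2.01357187  0.07681469  0.77131852
  1.44534033]
```

View pics/m7.png

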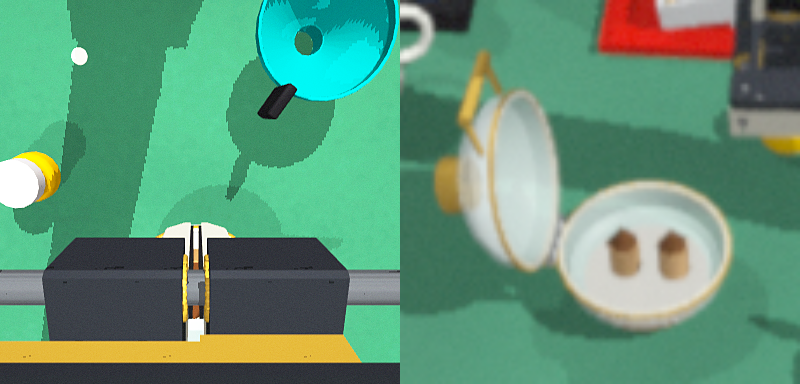

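Both gnomes stand upright on the bowl floor, with the dome open. Next I hook behind the bar with shut fingers.

>>> jog_arm(
  rows=[
    {"slide": [0,0,-0.04],"delta_rot": [0,0,0],"claw": 0},
    {"slide": [0,0,-0.04],"delta_rot": [0,0,0],"claw": 0},
    {"slide": [-0.043,-0.001,0],"delta_rot": [0,0,0],"claw": 0},
    {"slide": [-0.043,-0.001,0],"delta_rot": [0,0,0],"claw": 0},
    {"slide": [-0.043,-0.001,0],"delta_rot": [0,0,0],"claw": 0},
    {"slide": [-0.044,-0.001,0],"delta_rot": [0,0,0],"claw": 0},
    {"slide": [-0.044,-0.001,0],"delta_rot": [0,0,0],"claw": 0},
    {"slide": [-0.044,-0.002,0],"delta_rot": [0,0,0],"claw": 0},
    {"slide": [0,0,0],"delta_rot": [0,0,0],"claw": 0},
    {"slide": [0,0,0],"delta_rot": [0,0,0],"claw": 0},
  ],
)

```text
time: 13.4
tcp_pos: [711.6, -10.9, 262.1]
ee_rot: [3.141, -0.004, 3.141]
ft_force: [0.0, 0.6, -0.0]
opening: 0.6
grasp_force: 0.0
```

>>> jog_arm(
  rows=[
    {"slide": [0,0,0.03],"delta_rot": [0,0,0],"claw": 0},
    {"slide": [0,0,0.03],"delta_rot": [0,0,0],"claw": 0},
    {"slide": [0,0,0],"delta_rot": [0,0,0],"claw": 0},
    {"slide": [0.012,0,0],"delta_rot": [0,0,0],"claw": 0},
    {"slide": [0.012,0,0],"delta_rot": [0,0,0],"claw": 0},
    {"slide": [0.012,0,0],"delta_rot": [0,0,0],"claw": 0},
    {"slide": [0.012,0,0],"delta_rot": [0,0,0],"claw": 0},
    {"slide": [0.012,0,0],"delta_rot": [0,0,0],"claw": 0},
  ],
)

```text
time: 14.2
tcp_pos: [652.1, -10.6, 208.1]
ee_rot: [3.141, 0.006, 3.141]
ft_force: [0.7, 0.0, 0.3]
opening: 0.8
grasp_force: 0.5
```

Run:
```python
from h import *
s=st(); cs,sm=snap("side","side8")
cv2.imwrite("pics/m8.png",cv2.resize(sm[:,:,::-1][110:250,150:300],(600,560)))
```

```text
t 14.2 tcp [652.1 -10.6 208.1] rot [3.141 0.006 3.141] F [0.7 0.  0.3] open 0.7768539359030417 g 0.5168541334569454
```

View pics/m8.png

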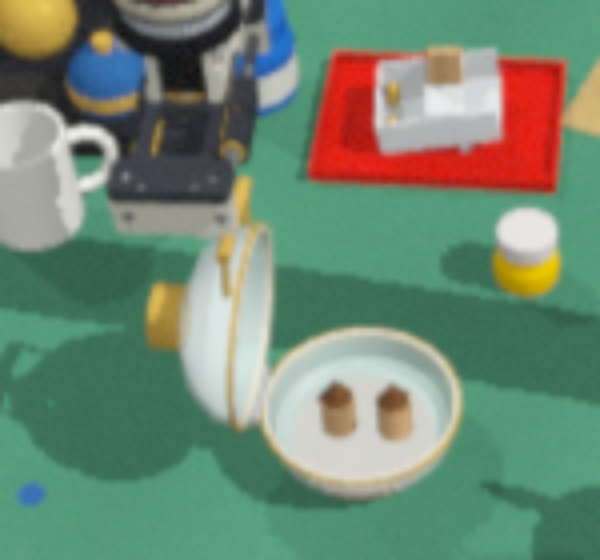

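The bar is hooked at about (240,215), and the dome has swung to near vertical.

>>> jog_arm(
  rows=[
    {"slide": [0.009,0,0.002],"delta_rot": [0,0,0],"claw": 0},
    {"slide": [0.009,0,0.002],"delta_rot": [0,0,0],"claw": 0},
    {"slide": [0.009,0,0.002],"delta_rot": [0,0,0],"claw": 0},
    {"slide": [0.009,0.001,0],"delta_rot": [0,0,0],"claw": 0},
    {"slide": [0.009,0.001,0],"delta_rot": [0,0,0],"claw": 0},
    {"slide": [0.009,0.001,0.002],"delta_rot": [0,0,0],"claw": 0},
    {"slide": [0.009,0.001,0.003],"delta_rot": [0,0,0],"claw": 0},
    {"slide": [0.009,0.001,0.004],"delta_rot": [0,0,0],"claw": 0},
    {"slide": [0.009,0,0.005],"delta_rot": [0,0,0],"claw": 0},
    {"slide": [0.009,0,0.006],"delta_rot": [0,0,0],"claw": 0},
    {"slide": [0,0,0],"delta_rot": [0,0,0],"claw": 0},
  ],
)

```text
time: 15.35
tcp_pos: [559.3, -5.6, 177.9]
ee_rot: [3.141, -0.004, 3.141]
ft_force: [-0.1, -0.2, -0.1]
opening: 0.3
grasp_force: 0.0
```

Run:
```python
from h import *
s=st(); cs,sm=snap("side","side9")
cv2.imwrite("pics/m9.png",cv2.resize(sm[:,:,::-1][110:250,150:300],(600,560)))
```

```text
t 15.35 tcp [559.3  -5.6 177.9] rot [ 3.141 -0.004  3.141] F [-0.1 -0.2 -0.1] open 0.2842909748239711 g 0.0
```

View pics/m9.png

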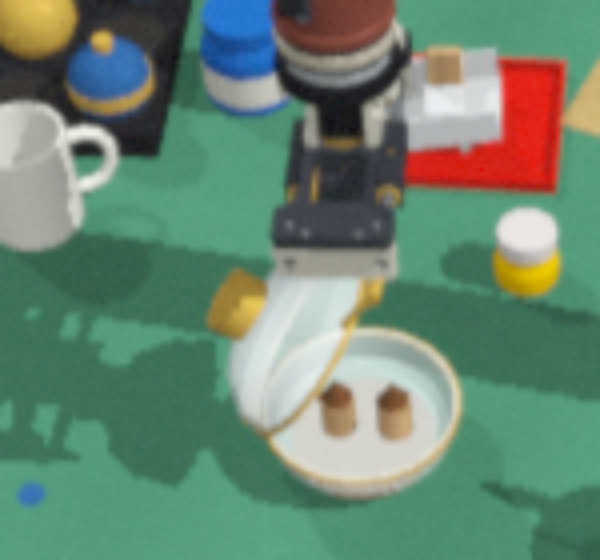

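The dome has swung past vertical and leans over the bowl; the bar is at (370,290), under the fingers. I'll re-contact from above and press down along the arc.

>>> jog_arm(
  rows=[
    {"slide": [0,0,-0.03],"delta_rot": [0,0,0],"claw": 0},
    {"slide": [0,0,-0.024],"delta_rot": [0,0,0],"claw": 0},
    {"slide": [0.016,0.003,0],"delta_rot": [0,0,0],"claw": 0},
    {"slide": [0.002,0,0.025],"delta_rot": [0,0,0],"claw": 0},
    {"slide": [0.005,0,0.01],"delta_rot": [0,0,0],"claw": 0},
    {"slide": [0.007,0,0.012],"delta_rot": [0,0,0],"claw": 0},
    {"slide": [0.012,0.001,0.012],"delta_rot": [0,0,0],"claw": 0},
    {"slide": [0.011,0.001,0.011],"delta_rot": [0,0,0],"claw": 0},
    {"slide": [0.009,0,0.012],"delta_rot": [0,0,0],"claw": 0},
    {"slide": [0.009,0,0.013],"delta_rot": [0,0,0],"claw": 0},
    {"slide": [0,0,0],"delta_rot": [0,0,0],"claw": 0},
  ],
)

```text
time: 16.5
tcp_pos: [488.6, -0.8, 136.6]
ee_rot: [-3.141, -0.004, 3.141]
ft_force: [-0.2, -0.7, -0.2]
opening: 0.3
grasp_force: 0.0
```

Run:
```python
from h import *
s=st(); cs,sm=snap("side","side10")
cv2.imwrite("pics/m10.png",cv2.resize(sm[:,:,::-1][110:250,150:300],(600,560)))
```

```text
t 16.5 tcp [488.6  -0.8 136.6] rot [-3.141 -0.004  3.141] F [-0.2 -0.7 -0.2] open 0.29929591240902764 g 0.0
```

View pics/m10.png

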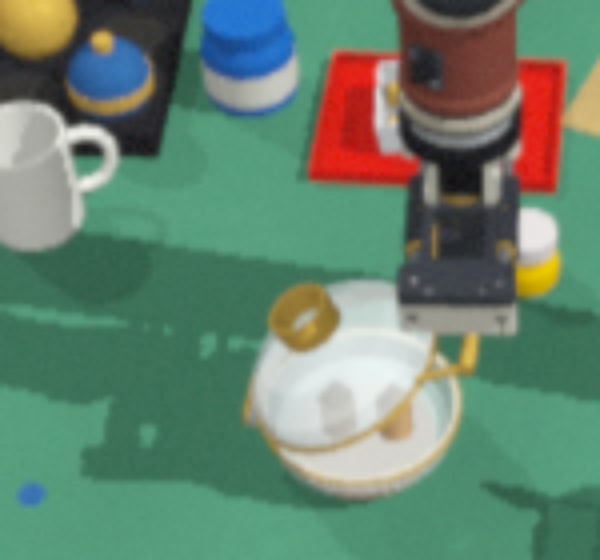

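The dome is about two-thirds shut, with the finger on the bar at (465,355).

>>> jog_arm(
  rows=[
    {"slide": [0.006,0.001,0.013],"delta_rot": [0,0,0],"claw": 0},
    {"slide": [0.006,0.001,0.013],"delta_rot": [0,0,0],"claw": 0},
    {"slide": [0.005,0.001,0.014],"delta_rot": [0,0,0],"claw": 0},
    {"slide": [0.004,0,0.015],"delta_rot": [0,0,0],"claw": 0},
    {"slide": [0.003,0,0.01],"delta_rot": [0,0,0],"claw": 0},
    {"slide": [0.001,0,0.008],"delta_rot": [0,0,0],"claw": 0},
    {"slide": [0,0,0.003],"delta_rot": [0,0,0],"claw": 0},
    {"slide": [0,0,0],"delta_rot": [0,0,0],"claw": 0},
    {"slide": [0,0,0],"delta_rot": [0,0,0],"claw": 0},
  ],
)

```text
time: 17.45
tcp_pos: [466.3, 2.2, 62.1]
ee_rot: [-3.142, 0.001, 3.14]
ft_force: [0.1, 0.1, -0.3]
opening: 0.6
grasp_force: 0.0
```

>>> jog_arm(
  rows=[
    {"slide": [0,0,0.002],"delta_rot": [0,0,0],"claw": 0},
    {"slide": [0,0,0.002],"delta_rot": [0,0,0],"claw": 0},
    {"slide": [0,0,0.002],"delta_rot": [0,0,0],"claw": 0},
    {"slide": [0,0,0],"delta_rot": [0,0,0],"claw": 0},
  ],
)

```text
time: 17.85
tcp_pos: [466.5, 2.2, 59.1]
ee_rot: [-3.141, 0.003, 3.14]
ft_force: [-5.8, 0.9, 29.2]
opening: 0.6
grasp_force: 14.6
```

Contact is firm at 29 N with the bar at its shut height. Rise and turn for the funnel tab.

>>> jog_arm(
  rows=[
    {"slide": [0,0,-0.01],"delta_rot": [0,0,0],"claw": 0},
    {"slide": [0,0,-0.02],"delta_rot": [0,0,8],"claw": 0.2},
    {"slide": [0,0,-0.02],"delta_rot": [0,0,8],"claw": 0.4},
    {"slide": [0,0,-0.02],"delta_rot": [0,0,8],"claw": 0.6},
    {"slide": [0,0,-0.02],"delta_rot": [0,0,8],"claw": 0.6},
    {"slide": [0,0,-0.02],"delta_rot": [0,0,8],"claw": 0.6},
    {"slide": [0,0,-0.02],"delta_rot": [0,0,8],"claw": 0.6},
    {"slide": [0,0,-0.02],"delta_rot": [0,0,8],"claw": 0.6},
    {"slide": [0,0,-0.02],"delta_rot": [0,0,8],"claw": 0.6},
    {"slide": [0,0,-0.01],"delta_rot": [0,0,8],"claw": 0.6},
    {"slide": [0,0,-0.01],"delta_rot": [0,0,8],"claw": 0.6},
    {"slide": [0,0,0],"delta_rot": [0,0,8],"claw": 0.6},
  ],
)

```text
time: 19.05
tcp_pos: [466.3, 2.2, 247.1]
ee_rot: [3.139, -0.0, 1.599]
ft_force: [0.1, -0.3, 0.2]
opening: 55.6
grasp_force: 0.0
```

>>> jog_arm(
  rows=[
    {"slide": [0.042,0,0],"delta_rot": [0,0,0],"claw": 0.5},
    {"slide": [0.045,0,0],"delta_rot": [0,0,0],"claw": 0.5},
    {"slide": [0.045,0,0],"delta_rot": [0,0,0],"claw": 0.5},
    {"slide": [0.045,0,0],"delta_rot": [0,0,0],"claw": 0.5},
    {"slide": [0.045,0,0],"delta_rot": [0,0,0],"claw": 0.5},
    {"slide": [0.045,0,0],"delta_rot": [0,0,0],"claw": 0.5},
    {"slide": [0.03,0,0],"delta_rot": [0,0,0],"claw": 0.5},
    {"slide": [0,0,0],"delta_rot": [0,0,0],"claw": 0.5},
    {"slide": [0,0,0],"delta_rot": [0,0,0],"claw": 0.5},
  ],
)

```text
time: 19.95
tcp_pos: [455.1, 299.0, 245.3]
ee_rot: [-3.141, 0.001, 1.606]
ft_force: [-0.7, -1.1, -0.5]
opening: 46.8
grasp_force: 0.0
```

Run:
```python
from h import *
s=st(); c,im=snap("wrist","w11"); ct,tm=snap("top","top11"); cs,sm=snap("side","side11")
print(proj(c,(485,352,83)),proj(c,(478,420,100)))
b=sm[:,:,::-1]
cv2.imwrite("pics/m11.png",np.hstack([im[:,:,::-1][:,56:456],cv2.resize(b[165:260,190:289],(400,384),interpolation=cv2.INTER_CUBIC)]))
```

```text
t 19.95 tcp [455.1 299.  245.3] rot [-3.141e+00  1.000e-03  1.606e+00] F [-0.7 -1.1 -0.5] open 46.768061249532934 g 0.0
[286.98624829 127.58566472] [285.22765562  49.45008375]
```

View pics/m11.png

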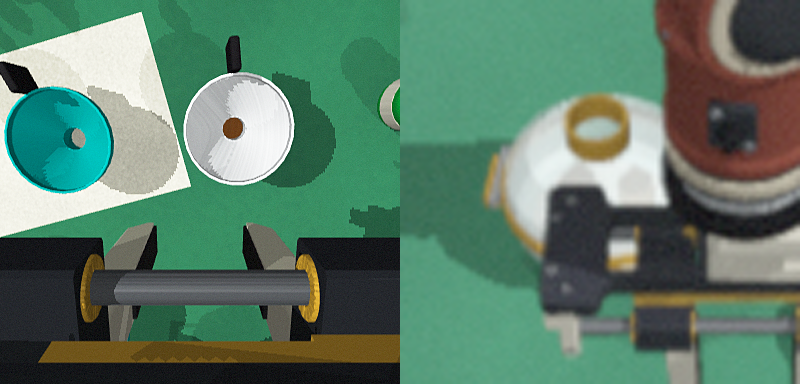

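The wrist view shows the funnel mouth centred near (295,128) and the tab top near (289,53) in full-image pixels. In the side inset the dome is shut, with its neck upright at (600,125).

```bash
cat >> h.py <<'E'
def camtool(c,s):  # camera in tool frame
    Rt=R.from_euler("xyz",s["ee_rot"]).as_matrix(); K,Rm,t=c
    return Rm@Rt, Rm@np.array(s["tcp_pos"])+t
def camat(K,ct,pos,rot):
    Rt=R.from_euler("xyz",rot).as_matrix(); Rm=ct[0]@Rt.T; return K,Rm,ct[1]-Rm@np.array(pos)
def funnel(im,p,r=75,tabr=None):
    h=cv2.cvtColor(im,cv2.COLOR_RGB2HSV); g=((h[...,1]<70)&(h[...,2]>100)).astype(np.uint8)*255
    z=np.zeros_like(g); cv2.circle(z,tuple(map(int,p)),r,255,-1); g&=z
    k=max(cv2.findContours(g,cv2.RETR_EXTERNAL,cv2.CHAIN_APPROX_NONE)[0],key=cv2.contourArea)
    return cv2.fitEllipse(cv2.convexHull(k))
def dark(im,q,r):
    h=cv2.cvtColor(im,cv2.COLOR_RGB2HSV); d=(h[...,2]<60).astype(np.uint8)*255
    z=np.zeros_like(d); cv2.circle(z,tuple(map(int,q)),r,255,-1); d&=z
    _,l,s,cc=cv2.connectedComponentsWithStats(d); i=1+np.argmax(s[1:,4]); ys,xs=np.nonzero(l==i)
    return np.c_[xs,ys].astype(np.float32)
E
python3 - <<'E'
from h import *
s=monitor.state(); c=cam("wrist"); ct=camtool(c,s)
im=cv2.imread("pics/w11.png")[:,:,::-1].copy(); w1=cv2.imread("pics/w1.png")[:,:,::-1].copy()
c1=camat(c[0],ct,(536.8,306.9,218),(-3.134,.004,3.127)); print("chk",(-c1[1].T@c1[2]).round(1))
e=funnel(im,(295,128),64); e1=funnel(w1,(303,133),66); print(e,e1); print(tri(c,e[0],c1,e1[0]), onz(c,e[0],83),onz(c1,e1[0],83))
t=dark(im,(289,53),26); t1=dark(w1,(385,124),28)
for nm,cc,x in(("now",c,t),("w1",c1,t1)):
    r=cv2.minAreaRect(x); bp=cv2.boxPoints(r); print(nm,r,x.min(0),x.max(0)); print(bp.round(1).tolist())
# outer tip of tab: furthest from mouth
E
```

```text
chk [470.7 309.8 382.5]
((294.4488525390625, 128.14724731445312), (110.24951934814453, 114.20721435546875), 27.029712677001953) ((302.9742126464844, 132.7969970703125), (119.47854614257812, 124.43293762207031), 32.15591049194336)
(array([490.51699428, 349.40896561,  93.96001088]), np.float64(3.8278829590274395)) [493.65720988 349.54737987  83.        ] [489.37763946 350.27842318  83.        ]
now ((289.0, 54.0), (36.0, 14.0), 90.0) [282.  36.] [296.  72.]
[[282.0, 36.0], [296.0, 36.0], [296.0, 72.0], [282.0, 72.0]]
w1 ((383.8513488769531, 123.10810089111328), (13.645115852355957, 42.414939880371094), 80.53767395019531) [363. 117.] [405. 131.]
[[361.79998779296875, 119.9000015258789], [403.6000061035156, 112.9000015258789], [405.8999938964844, 126.4000015258789], [364.1000061035156, 133.3000030517578]]
```

Run:
```python
from h import *
s=monitor.state(); c=cam("wrist"); ct=camtool(c,s); c1=camat(c[0],ct,(536.8,306.9,218),(-3.134,.004,3.127))
im=cv2.imread("pics/w11.png")[:,:,::-1].copy(); w1=cv2.imread("pics/w1.png")[:,:,::-1].copy()
t=dark(im,(289,53),26); t1=dark(w1,(385,124),28)
for v in range(36,73,4):
    x=t[t[:,1]==v,0]; print(v,x.min(),x.max(),end="; ")
print()
for u in range(363,406,5):
    x=t1[t1[:,0]==u,1]; print(u,x.min(),x.max(),end="; ")
print()
print("outer",onz(c,(t[t[:,1]<=38,0].mean(),36),108),onz(c1,(405,t1[t1[:,0]>=403,1].mean()),108))
print(tri(c,(t[t[:,1]<=38,0].mean(),36),c1,(405,t1[t1[:,0]>=403,1].mean())))
```

```text
36 288.0 293.0; 40 284.0 294.0; 44 283.0 295.0; 48 282.0 295.0; 52 282.0 295.0; 56 282.0 296.0; 60 283.0 296.0; 64 283.0 296.0; 68 283.0 296.0; 72 283.0 291.0; 
363 120.0 127.0; 368 119.0 130.0; 373 118.0 131.0; 378 118.0 131.0; 383 117.0 130.0; 388 117.0 129.0; 393 117.0 128.0; 398 117.0 127.0; 403 117.0 126.0; 
outer [482.38801804 427.335353   108.        ] [480.4432021  430.08683696 108.        ]
(array([480.5351943 , 424.2236961 , 121.79550964]), np.float64(1.2078849045386224))
```

>>> jog_arm(
  rows=[
    {"slide": [0,0,0],"delta_rot": [0,0,-4.8],"claw": 0.5},
    {"slide": [0.03,0.011,0],"delta_rot": [0,0,0],"claw": 0.5},
    {"slide": [0.043,0.016,0],"delta_rot": [0,0,0],"claw": 0.5},
    {"slide": [0.041,0.015,0],"delta_rot": [0,0,0],"claw": 0.5},
    {"slide": [0,0,0.03],"delta_rot": [0,0,0],"claw": 0.5},
    {"slide": [0,0,0.045],"delta_rot": [0,0,0],"claw": 0.5},
    {"slide": [0,0,0.03],"delta_rot": [0,0,0],"claw": 0.5},
    {"slide": [0,0,0],"delta_rot": [0,0,0],"claw": 0.5},
    {"slide": [0,0,0],"delta_rot": [0,0,0],"claw": 0.5},
  ],
)

```text
time: 21.0
tcp_pos: [484.9, 416.2, 141.4]
ee_rot: [3.141, 0.0, 1.686]
ft_force: [0.2, -0.9, -0.1]
opening: 46.3
grasp_force: 0.0
```

Run:
```python
from h import *
s=st(); c,im=snap("wrist","w12"); p=proj(c,(482.8,417.5,108)); q=proj(c,(491,350,83)); print(p,q)
h=cv2.cvtColor(im,cv2.COLOR_RGB2HSV)
r0=int(p[1])
for v in range(r0-60,r0+61,12):
    if 0<=v<384:
        x=np.nonzero(h[v,int(p[0])-60:int(p[0])+60,2]<60)[0]; print(v,(x+int(p[0])-60)[[0,-1]] if len(x) else None,len(x))
```

```text
t 21.0 tcp [484.9 416.2 141.4] rot [3.141 0.    1.686] F [ 0.2 -0.9 -0.1] open 46.27260125919052 g 0.0
[251.31622523 217.23748788] [252.56666365 292.52067056]
157 None 0
169 None 0
181 None 0
193 [244 256] 13
205 [244 257] 14
217 [244 257] 14
229 [208 303] 23
241 [203 308] 20
253 [198 310] 27
265 [193 310] 24
277 None 0
```

>>> jog_arm(
  rows=[
    {"slide": [0.0015,-0.002,0],"delta_rot": [0,0,0],"claw": 0.5},
    {"slide": [0,0,0.025],"delta_rot": [0,0,0],"claw": 0.5},
    {"slide": [0,0,0.025],"delta_rot": [0,0,0],"claw": 0.5},
    {"slide": [0,0,0.014],"delta_rot": [0,0,0],"claw": 0.5},
    {"slide": [0,0,0],"delta_rot": [0,0,0],"claw": 0.5},
    {"slide": [0,0,0],"delta_rot": [0,0,0],"claw": 0},
    {"slide": [0,0,0],"delta_rot": [0,0,0],"claw": 0},
    {"slide": [0,0,0],"delta_rot": [0,0,0],"claw": 0},
    {"slide": [0,0,0],"delta_rot": [0,0,0],"claw": 0},
    {"slide": [0,0,0],"delta_rot": [0,0,0],"claw": 0},
  ],
  force=35,
)

```text
time: 22.05
tcp_pos: [481.9, 418.6, 77.1]
ee_rot: [3.141, -0.0, 1.688]
ft_force: [0.2, 0.2, 0.1]
opening: 11.2
grasp_force: 0.0
```

>>> jog_arm(
  rows=[
    {"slide": [0,0,0],"delta_rot": [0,0,0],"claw": 0},
    {"slide": [0,0,0],"delta_rot": [0,0,0],"claw": 0},
    {"slide": [0,0,0],"delta_rot": [0,0,0],"claw": 0},
  ],
)

```text
time: 22.35
tcp_pos: [481.8, 418.6, 77.0]
ee_rot: [3.141, -0.0, 1.688]
ft_force: [-0.4, -0.1, 2.2]
opening: 9.1
grasp_force: 35.0
```

>>> jog_arm(
  rows=[
    {"slide": [0,0,-0.01],"delta_rot": [0,0,0],"claw": 0},
    {"slide": [0,0,-0.02],"delta_rot": [0,0,0],"claw": 0},
    {"slide": [0,0,-0.035],"delta_rot": [0,0,0],"claw": 0},
    {"slide": [0,0,-0.04],"delta_rot": [0,0,0],"claw": 0},
    {"slide": [0,0,-0.038],"delta_rot": [0,0,0],"claw": 0},
    {"slide": [0,0,0],"delta_rot": [0,0,0],"claw": 0},
    {"slide": [0,0,0],"delta_rot": [0,0,0],"claw": 0},
  ],
)

```text
time: 23.05
tcp_pos: [481.7, 418.5, 220.7]
ee_rot: [3.141, -0.001, 1.688]
ft_force: [-0.8, -0.2, -1.0]
opening: 8.7
grasp_force: 35.0
```

Run:
```python
from h import *
s=st(); ct,tm=snap("top","top13"); cs,sm=snap("side","side13")
o=[]
for nm,c,im in(("t",ct,tm),("s",cs,sm)):
    p=proj(c,(563.5,-2.5,116)); h=cv2.cvtColor(im,cv2.COLOR_RGB2HSV)
    b=cv2.inRange(h,(10,90,50),(32,255,255)); z=np.zeros_like(b); cv2.circle(z,tuple(p.astype(int)),16,255,-1); b&=z
    ys,xs=np.nonzero(b); print(nm,p,len(xs),xs.min(),xs.max(),ys.min(),ys.max(),xs.mean(),ys.mean())
    x0,y0=p.astype(int)-16; print("\n".join("".join("#" if v else "." for v in r) for r in b[y0:y0+33,x0:x0+33]))
# funnel in wrist? mouth visible?
c,im=snap("wrist","w13"); print(proj(c,(490,351,226)), s["tcp_pos"])
```

```text
t 23.05 tcp [481.7 418.5 220.7] rot [ 3.141e+00 -1.000e-03  1.688e+00] F [-0.8 -0.2 -1. ] open 8.730008751716424 g 34.95756447315216
t [260.81281064 169.51945055] 37 256 267 162 177 261.8378378378378 165.6216216216216
.................................
.................................
.................................
.................................
.................................
.................................
.................................
.................................
.................................
..............######.............
.............#########...........
............###########..........
....................####.........
.......................#.........
.................................
.................................
.................................
.................................
.................................
.................................
.................................
.................................
......................#..........
....................#............
................####.............
.................................
.................................
.................................
.................................
.................................
.................................
.................................
.................................Traceback (most recent call last):
  File "<stdin>", line 7, in <module>
    return umr_minimum(a, axis, None, out, keepdims, initial, where)
ValueError: zero-size array to reduction operation minimum which has no identity
```

>>> jog_arm(
  rows=[
    {"slide": [-0.025,0.003,0],"delta_rot": [0,0,0],"claw": 0},
    {"slide": [-0.04,0.003,0],"delta_rot": [0,0,0],"claw": 0},
    {"slide": [-0.04,0.003,0],"delta_rot": [0,0,0],"claw": 0},
    {"slide": [-0.04,0.003,0],"delta_rot": [0,0,0],"claw": 0},
    {"slide": [-0.04,0.003,0],"delta_rot": [0,0,0],"claw": 0},
    {"slide": [-0.04,0.003,0],"delta_rot": [0,0,0],"claw": 0},
    {"slide": [-0.04,0.003,0],"delta_rot": [0,0,0],"claw": 0},
    {"slide": [-0.04,0.003,0],"delta_rot": [0,0,0],"claw": 0},
    {"slide": [-0.03,0.003,0],"delta_rot": [0,0,0],"claw": 0},
    {"slide": [-0.02,0.004,0],"delta_rot": [0,0,0],"claw": 0},
    {"slide": [0,0,0],"delta_rot": [0,0,0],"claw": 0},
    {"slide": [0,0,0],"delta_rot": [0,0,0],"claw": 0},
  ],
)

```text
time: 24.35
tcp_pos: [553.1, 70.4, 218.3]
ee_rot: [-3.138, -0.001, 1.688]
ft_force: [-0.3, 0.1, -0.6]
opening: 8.8
grasp_force: 35.0
```

>>> jog_arm(
  rows=[
    {"slide": [-0.006,0.0015,0],"delta_rot": [0,0,0],"claw": 0},
    {"slide": [0,0,0.015],"delta_rot": [0,0,0],"claw": 0},
    {"slide": [0,0,0.011],"delta_rot": [0,0,0],"claw": 0},
    {"slide": [0,0,0],"delta_rot": [0,0,0],"claw": 0},
    {"slide": [0,0,0],"delta_rot": [0,0,0],"claw": 0},
  ],
)

```text
time: 24.85
tcp_pos: [556.1, 64.5, 193.4]
ee_rot: [-3.141, -0.0, 1.69]
ft_force: [0.6, -0.3, -1.1]
opening: 8.7
grasp_force: 35.0
```

Run:
```python
from h import *
s=st(); ct,tm=snap("top","top14"); cs,sm=snap("side","side14"); c,wm=snap("wrist","w14")
z=s["tcp_pos"][2]-66+72
p=s["tcp_pos"][:2]-68*np.array([np.cos(s["ee_rot"][2]),np.sin(s["ee_rot"][2])]); print("nominal axis",p)
for nm,c_,im,r in(("t",ct,tm,27),("s",cs,sm,30),("w",c,wm,70)):
    q=proj(c_,(*p,z)); 
    try: e=funnel(im,q,r); print(nm,q,e,onz(c_,e[0],z))
    except Exception as x: print(nm,q,x)
```

```text
t 24.85 tcp [556.1  64.5 193.4] rot [-3.141 -0.     1.69 ] F [ 0.6 -0.3 -1.1] open 8.72234774911882 g 34.956788420677185
nominal axis [564.14003465  -2.99661062]
t [261.22352615 164.61030032] ((262.9376525878906, 166.7797393798828), (46.74995040893555, 50.045501708984375), 10.216772079467773) [558.82458338  -7.15232058 199.39181958]
s [236.98044319 172.22900497] ((236.1641387939453, 181.10797119140625), (39.0472297668457, 60.73122024536133), 85.95738983154297) [563.6218853   28.47827449 199.39181958]
w [253.63963865 353.45931673] ((257.8298645019531, 315.71649169921875), (48.034584045410156, 70.32295989990234), 16.056230545043945) [563.63394345  21.53286175 199.39181958]
```

>>> jog_arm(
  rows=[
    {"slide": [0,0,0.006],"delta_rot": [0,0,0],"claw": 0},
    {"slide": [0,0,0.004],"delta_rot": [0,0,0],"claw": 0},
    {"slide": [0,0,0.003],"delta_rot": [0,0,0],"claw": 0},
    {"slide": [0,0,0.002],"delta_rot": [0,0,0],"claw": 0},
    {"slide": [0,0,0],"delta_rot": [0,0,0],"claw": 0},
  ],
)

```text
time: 25.5
tcp_pos: [556.1, 63.7, 178.2]
ee_rot: [-3.141, 0.0, 1.688]
ft_force: [-0.0, -0.6, -1.7]
opening: 8.5
grasp_force: 35.0
```

>>> jog_arm(
  rows=[
    {"slide": [0,0,0.003],"delta_rot": [0,0,0],"claw": 0},
    {"slide": [0,0,0.003],"delta_rot": [0,0,0],"claw": 0},
    {"slide": [0,0,0],"delta_rot": [0,0,0],"claw": 0},
  ],
)

```text
time: 25.8
tcp_pos: [556.0, 63.7, 172.1]
ee_rot: [-3.141, 0.0, 1.688]
ft_force: [0.8, 0.3, -2.0]
opening: 8.7
grasp_force: 35.0
```

In the neck with no contact force; lower on to home (TCP z ≈ 158).

>>> jog_arm(
  rows=[
    {"slide": [0,0,0.003],"delta_rot": [0,0,0],"claw": 0},
    {"slide": [0,0,0.003],"delta_rot": [0,0,0],"claw": 0},
    {"slide": [0,0,0.003],"delta_rot": [0,0,0],"claw": 0},
    {"slide": [0,0,0.003],"delta_rot": [0,0,0],"claw": 0},
    {"slide": [0,0,0],"delta_rot": [0,0,0],"claw": 0},
  ],
)

```text
time: 26.3
tcp_pos: [555.9, 63.7, 160.1]
ee_rot: [-3.14, 0.0, 1.688]
ft_force: [0.3, 0.0, -0.9]
opening: 8.7
grasp_force: 35.0
```

>>> jog_arm(
  rows=[
    {"slide": [0,0,0.001],"delta_rot": [0,0,0],"claw": 0},
    {"slide": [0,0,0.001],"delta_rot": [0,0,0],"claw": 0},
    {"slide": [0,0,0],"delta_rot": [0,0,0],"claw": 0},
    {"slide": [0,0,0],"delta_rot": [0,0,0],"claw": 0},
  ],
)

```text
time: 26.7
tcp_pos: [556.3, 63.7, 158.7]
ee_rot: [3.142, 0.0, 1.688]
ft_force: [0.6, -0.2, -0.6]
opening: 8.8
grasp_force: 35.0
```

>>> jog_arm(
  rows=[
    {"slide": [0,0,0.001],"delta_rot": [0,0,0],"claw": 0},
    {"slide": [0,0,0],"delta_rot": [0,0,0],"claw": 0},
    {"slide": [0,0,0],"delta_rot": [0,0,0],"claw": 0},
  ],
)

```text
time: 27.0
tcp_pos: [556.5, 63.8, 157.9]
ee_rot: [3.141, 0.0, 1.688]
ft_force: [-0.6, -0.1, 1.1]
opening: 9.1
grasp_force: 35.0
```

>>> jog_arm(
  rows=[
    {"slide": [0,0,0],"delta_rot": [0,0,0],"claw": 0.35},
    {"slide": [0,0,0],"delta_rot": [0,0,0],"claw": 0.35},
    {"slide": [0,0,0],"delta_rot": [0,0,0],"claw": 0.35},
    {"slide": [0,0,-0.015],"delta_rot": [0,0,0],"claw": 0.35},
    {"slide": [0,0,-0.03],"delta_rot": [0,0,0],"claw": 0.35},
    {"slide": [0,0,-0.04],"delta_rot": [0,0,0],"claw": 0.35},
    {"slide": [0,0,-0.04],"delta_rot": [0,0,0],"claw": 0.35},
    {"slide": [0,0,0],"delta_rot": [0,0,0],"claw": 0.35},
  ],
)

```text
time: 27.8
tcp_pos: [559.8, 63.7, 288.6]
ee_rot: [3.129, -0.0, 1.688]
ft_force: [0.3, -0.4, -0.4]
opening: 32.7
grasp_force: 0.0
```

Run:
```python
from h import *
s=st(); snap("side","side15"); c,im=snap("wrist","w15");
```

```text
t 27.8 tcp [559.8  63.7 288.6] rot [ 3.129 -0.     1.688] F [ 0.3 -0.4 -0.4] open 32.67695290912337 g 0.0
```

>>> jog_arm(
  rows=[
    {"slide": [0,0,0],"delta_rot": [0,0,-8.3],"claw": 0.5},
    {"slide": [0,0,0],"delta_rot": [0,0,-8.3],"claw": 0.5},
    {"slide": [0,0,0],"delta_rot": [0,0,-8.3],"claw": 0.5},
    {"slide": [0,0,0],"delta_rot": [0,0,-8.3],"claw": 0.5},
    {"slide": [0,0,0],"delta_rot": [0,0,-8.3],"claw": 0.5},
    {"slide": [0,0,0],"delta_rot": [0,0,-8.3],"claw": 0.5},
    {"slide": [0,0,0],"delta_rot": [0,0,-8.3],"claw": 0.5},
    {"slide": [0,0,0],"delta_rot": [0,0,-8.3],"claw": 0.5},
    {"slide": [0,0,0],"delta_rot": [0,0,-8.3],"claw": 0.5},
    {"slide": [0,0,0],"delta_rot": [0,0,-8.3],"claw": 0.5},
    {"slide": [0,0,0],"delta_rot": [0,0,0],"claw": 0.5},
  ],
)

```text
time: 29.0
tcp_pos: [555.2, 63.5, 280.6]
ee_rot: [-3.141, -0.004, 3.137]
ft_force: [-0.8, 0.1, -0.4]
opening: 46.5
grasp_force: 0.0
```

>>> jog_arm(
  rows=[
    {"slide": [-0.003,-0.03,0],"delta_rot": [0,0,0],"claw": 0.5},
    {"slide": [-0.003,-0.042,0],"delta_rot": [0,0,0],"claw": 0.5},
    {"slide": [-0.003,-0.042,0],"delta_rot": [0,0,0],"claw": 0.5},
    {"slide": [-0.003,-0.042,0],"delta_rot": [0,0,0],"claw": 0.5},
    {"slide": [-0.003,-0.042,0],"delta_rot": [0,0,0],"claw": 0.5},
    {"slide": [-0.003,-0.042,0],"delta_rot": [0,0,0],"claw": 0.5},
    {"slide": [-0.003,-0.042,0],"delta_rot": [0,0,0],"claw": 0.5},
    {"slide": [-0.003,-0.042,0],"delta_rot": [0,0,0],"claw": 0.5},
    {"slide": [-0.003,-0.042,0],"delta_rot": [0,0,0],"claw": 0.5},
    {"slide": [0,-0.045,0],"delta_rot": [0,0,0],"claw": 0.5},
    {"slide": [0,0,0],"delta_rot": [0,0,0],"claw": 0.5},
    {"slide": [0,0,0],"delta_rot": [0,0,0],"claw": 0.5},
  ],
)

```text
time: 30.2
tcp_pos: [580.4, -348.4, 280.6]
ee_rot: [3.14, -0.003, 3.132]
ft_force: [0.1, 0.3, -0.3]
opening: 46.6
grasp_force: 0.0
```

Run:
```python
from h import *
s=st(); c,im=snap("wrist","w16"); cs,sm=snap("side","side16"); ct,tm=snap("top","top16")
print("proj fin",proj(c,(525,-350,80)))
h=cv2.cvtColor(im,cv2.COLOR_RGB2HSV); m=cv2.inRange(h,(5,50,60),(22,200,255)); m[235:]=0
n,l,t,cc=cv2.connectedComponentsWithStats(m)
for i in range(1,n):
    if t[i,4]>60: print("wood",t[i],cc[i].round(1))
rt=cv2.inRange(h,(0,180,70),(4,255,255))|cv2.inRange(h,(174,180,70),(180,255,255)); print("red",cv2.boundingRect(rt))
w=cv2.inRange(h,(0,0,120),(180,50,255)); w[235:]=0
k=max(cv2.findContours(w,cv2.RETR_EXTERNAL,cv2.CHAIN_APPROX_NONE)[0],key=cv2.contourArea); print("white",cv2.minAreaRect(k),cv2.boxPoints(cv2.minAreaRect(k)).round().tolist())
# funnel seat check
for nm,c_,i_,r in(("t",ct,tm,26),("s",cs,sm,30)):
    for z in(164,188):
        q=proj(c_,(563.5,-3,z)); print(nm,z,q.round(1))
    hh=cv2.cvtColor(i_,cv2.COLOR_RGB2HSV)
    d=dark(i_,proj(c_,(555.5,64,180)),10); print("tab",nm,proj(c_,(555.5,64,180)),d.mean(0),len(d))
```

```text
t 30.2 tcp [ 580.4 -348.4  280.6] rot [ 3.140e+00 -3.000e-03  3.132e+00] F [ 0.1  0.3 -0.3] open 46.647300542179565 g 0.0
proj fin [253.35388246 122.95279968]
wood [ 181    0   84   39 1040] [221.5  14.8]
wood [253 107   9  28 165] [257.  120.7]
wood [485 180  27  27  68] [495.5 194.5]
red (196, 36, 125, 166)
white ((257.3478698730469, 123.95761108398438), (85.4432601928711, 69.41328430175781), 87.1375961303711) [[221.0, 83.0], [290.0, 80.0], [294.0, 165.0], [225.0, 168.0]]
t 164 [261.1 166.9]
t 188 [261.2 165.5]
tab t [234.07226294 169.24639657] [234.14285 169.85715] 21
s 164 [238.1 181.6]
s 188 [237.5 175.3]
tab s [238.69949826 196.69037135] [238.33333 199.66667] 21
```

```bash
python3 - <<'E'
import cv2,numpy as np
a=cv2.imread("pics/w16.png"); s=cv2.imread("pics/side16.png"); t=cv2.imread("pics/top16.png")
r=np.vstack([cv2.resize(s[130:230,180:300],(330,275),interpolation=cv2.INTER_CUBIC),cv2.resize(t[115:215,200:320],(330,275),interpolation=cv2.INTER_CUBIC)])
l=cv2.resize(a[:245],(465,222)); q=cv2.resize(s[105:170,210:310],(465,302),interpolation=cv2.INTER_CUBIC)
l=np.vstack([l,q,np.zeros((26,465,3),np.uint8)])
cv2.imwrite("pics/m16.png",np.hstack([l,r]))
E
python3 - <<'E'
from h import *
c=cam("wrist"); P=[onz(c,p,34) for p in [(221,83),(290,80),(294,165),(225,168)]]
print([p.round(1) for p in P],"centre",np.mean(P,0).round(1))
for a,b in((0,3),(1,2)): d=P[b]-P[a]; print("yaw deg",np.degrees(np.arctan2(d[1],d[0])),np.linalg.norm(d))
print("fin",onz(c,(257,120.7),80))
im=cv2.imread("pics/w16.png")[:,:,::-1].copy(); h=cv2.cvtColor(im,cv2.COLOR_RGB2HSV); m=cv2.inRange(h,(5,50,60),(22,200,255))[105:138,248:266]
print("\n".join("".join("#" if v else "." for v in r) for r in m))
# brass beads
b=cv2.inRange(h,(14,90,90),(35,255,255)); b[:80]=0;b[170:]=0;b[:,:215]=0;b[:,300:]=0
n,l,t,cc=cv2.connectedComponentsWithStats(b)
for i in range(1,n):
    if t[i,4]>8: print("brass",t[i],cc[i].round(1))
cs=cam("side");ct=cam("top")
sm=cv2.imread("pics/side0.png")[:,:,::-1].copy(); p=proj(cs,(526,-350,70)); print(p,wood(sm,p,9,(5,50,60),(22,200,255)))
E
```

```text
[array([ 481.5, -385.8,   34. ]), array([ 478.4, -303. ,   34. ]), array([ 581.1, -295.8,   34. ]), array([ 584.5, -383.7,   34. ])] centre [ 531.4 -342.1   34. ]
yaw deg 1.137516787030691 103.09078675564025
yaw deg 4.029117283958803 102.94887039438409
fin [ 524.84852855 -343.0048967    80.        ]
..................
..................
.....#..#####.....
.....##.#####.....
.....########.....
.....########.....
.....######.#.....
.....#####..#.....
.....####...#.....
.....##.....#.....
.....##.....#.....
.....##.....#.....
.....##.....#.....
.....##.....##....
.....##....###....
......#....###....
......#..#####....
......##.#####....
......########....
......########....
......########....
......########....
......########....
......########....
......#####..#....
......###.#..#....
......###....#....
......##.....#....
......########....
.......######.....
..................
..................
..................
brass [253 107   9  28 210] [257.1 120.3]
brass [243 151  10  10  75] [247.4 155.3]
brass [265 150  10  10  74] [269.4 154.3]
brass [232 152  10   9  74] [236.5 156. ]
[259.75228148 124.2124122 ] (array([260.20987654, 125.86419753]), array([252, 122,  14,   9,  81], dtype=int32))
```

>>> jog_arm(
  rows=[
    {"slide": [0,0,0],"delta_rot": [0,0,-3.3],"claw": 0.5},
    {"slide": [0.027,0.004,0],"delta_rot": [0,0,0],"claw": 0.5},
    {"slide": [0.028,0.004,0],"delta_rot": [0,0,0],"claw": 0.5},
    {"slide": [0,0,0.04],"delta_rot": [0,0,0],"claw": 0.5},
    {"slide": [0,0,0.045],"delta_rot": [0,0,0],"claw": 0.5},
    {"slide": [0,0,0.045],"delta_rot": [0,0,0],"claw": 0.5},
    {"slide": [0,0,0.03],"delta_rot": [0,0,0],"claw": 0.5},
    {"slide": [0,0,0],"delta_rot": [0,0,0],"claw": 0.5},
    {"slide": [0,0,0],"delta_rot": [0,0,0],"claw": 0.5},
  ],
)

```text
time: 31.25
tcp_pos: [527.1, -341.3, 123.5]
ee_rot: [3.142, 0.001, -3.087]
ft_force: [-0.1, 0.3, 1.2]
opening: 46.5
grasp_force: 0.0
```

Run:
```python
from h import *
s=st(); c,im=snap("wrist","w17"); p=proj(c,(525,-343,84)); print(p)
h=cv2.cvtColor(im,cv2.COLOR_RGB2HSV); m=cv2.inRange(h,(5,50,60),(22,200,255)); z=np.zeros_like(m); cv2.circle(z,tuple(p.astype(int)),40,255,-1); m&=z
m=cv2.morphologyEx(m,cv2.MORPH_CLOSE,np.ones((9,9)))
k=max(cv2.findContours(m,cv2.RETR_EXTERNAL,cv2.CHAIN_APPROX_NONE)[0],key=cv2.contourArea); r=cv2.minAreaRect(k); bp=cv2.boxPoints(r); print(r,bp.round().tolist())
print("fin ctr",onz(c,r[0],84)); print([onz(c,q,84)[:2].round(1) for q in bp])
```

```text
t 31.25 tcp [ 527.1 -341.3  123.5] rot [ 3.142e+00  1.000e-03 -3.087e+00] F [-0.1  0.3  1.2] open 46.51548221749826 g 0.0
[253.56241635 212.45761955]
((249.5, 202.0), (52.0, 13.0), 90.0) [[243.0, 176.0], [256.0, 176.0], [256.0, 228.0], [243.0, 228.0]]
fin ctr [ 518.07405039 -345.99025969   84.        ]
[array([ 501.2, -350.9]), array([ 500.8, -342.7]), array([ 535.6, -340.8]), array([ 536.1, -349.4])]
```

>>> jog_arm(
  rows=[
    {"slide": [0.004,-0.003,0],"delta_rot": [0,0,0],"claw": 0.5},
    {"slide": [0,0,0.03],"delta_rot": [0,0,0],"claw": 0.5},
    {"slide": [0,0,0.03],"delta_rot": [0,0,0],"claw": 0.5},
    {"slide": [0,0,0.0105],"delta_rot": [0,0,0],"claw": 0.5},
    {"slide": [0,0,0],"delta_rot": [0,0,0],"claw": 0.5},
    {"slide": [0,0,0],"delta_rot": [0,0,0],"claw": 0.2},
    {"slide": [0,0,0],"delta_rot": [0,0,0],"claw": 0.2},
    {"slide": [0,0,0],"delta_rot": [0,0,0],"claw": 0},
    {"slide": [0,0,0],"delta_rot": [0,0,0],"claw": 0},
    {"slide": [0,0,0],"delta_rot": [0,0,0],"claw": 0},
    {"slide": [0,0,0],"delta_rot": [0,0,0],"claw": 0},
  ],
  force=50,
)

```text
time: 32.4
tcp_pos: [522.4, -345.6, 52.5]
ee_rot: [-3.141, 0.0, -3.088]
ft_force: [-0.3, 0.7, 2.5]
opening: 8.8
grasp_force: 50.0
```

>>> jog_arm(
  rows=[
    {"slide": [0,0,0],"delta_rot": [0,0,0],"claw": 0},
    {"slide": [0,0,0],"delta_rot": [0,0,0],"claw": 0},
  ],
)

```text
time: 32.6
tcp_pos: [522.4, -345.6, 52.5]
ee_rot: [-3.141, 0.0, -3.089]
ft_force: [-1.1, 0.3, 2.3]
opening: 8.6
grasp_force: 50.0
```

>>> jog_arm(
  rows=[
    {"slide": [0,0,-0.005],"delta_rot": [0,0,0],"claw": 0},
    {"slide": [0,0,-0.012],"delta_rot": [0,0,0],"claw": 0},
    {"slide": [0,0,-0.02],"delta_rot": [0,0,0],"claw": 0},
    {"slide": [0,0,-0.025],"delta_rot": [0,0,0],"claw": 0},
    {"slide": [0,0,-0.025],"delta_rot": [0,0,0],"claw": 0},
    {"slide": [0,0,-0.025],"delta_rot": [0,0,0],"claw": 0},
    {"slide": [0,0,-0.025],"delta_rot": [0,0,0],"claw": 0},
    {"slide": [0,0,-0.025],"delta_rot": [0,0,0],"claw": 0},
    {"slide": [0,0,-0.018],"delta_rot": [0,0,0],"claw": 0},
    {"slide": [0,0,-0.01],"delta_rot": [0,0,0],"claw": 0},
    {"slide": [0,0,-0.004],"delta_rot": [0,0,0],"claw": 0},
    {"slide": [0,0,0],"delta_rot": [0,0,0],"claw": 0},
  ],
)

```text
time: 33.8
tcp_pos: [522.1, -345.4, 246.1]
ee_rot: [3.141, -0.0, -3.089]
ft_force: [-0.3, -0.9, -1.6]
opening: 8.8
grasp_force: 50.0
```

>>> jog_arm(
  rows=[
    {"slide": [-0.0019,0.005,0],"delta_rot": [0,0,0],"claw": 0},
    {"slide": [-0.0037,0.01,0],"delta_rot": [0,0,0],"claw": 0},
    {"slide": [-0.0056,0.015,0],"delta_rot": [0,0,0],"claw": 0},
    {"slide": [-0.0075,0.02,0],"delta_rot": [0,0,0],"claw": 0},
    {"slide": [-0.0075,0.02,0],"delta_rot": [0,0,0],"claw": 0},
    {"slide": [-0.0075,0.02,0],"delta_rot": [0,0,0],"claw": 0},
    {"slide": [-0.0075,0.02,0],"delta_rot": [0,0,0],"claw": 0},
    {"slide": [-0.0075,0.02,0],"delta_rot": [0,0,0],"claw": 0},
    {"slide": [-0.0075,0.02,0],"delta_rot": [0,0,0],"claw": 0},
    {"slide": [-0.0075,0.02,0],"delta_rot": [0,0,0],"claw": 0},
    {"slide": [-0.0075,0.02,0],"delta_rot": [0,0,0],"claw": 0},
    {"slide": [-0.0075,0.02,0],"delta_rot": [0,0,0],"claw": 0},
  ],
)

```text
time: 35.0
tcp_pos: [589.9, -128.5, 245.8]
ee_rot: [3.14, -0.001, -3.086]
ft_force: [-0.4, 0.1, -1.6]
opening: 8.6
grasp_force: 50.0
```

>>> jog_arm(
  rows=[
    {"slide": [-0.0075,0.02,0],"delta_rot": [0,0,0],"claw": 0},
    {"slide": [-0.0075,0.02,0],"delta_rot": [0,0,0],"claw": 0},
    {"slide": [-0.0075,0.02,0],"delta_rot": [0,0,0],"claw": 0},
    {"slide": [-0.0075,0.02,0],"delta_rot": [0,0,0],"claw": 0},
    {"slide": [-0.0064,0.017,0],"delta_rot": [0,0,0],"claw": 0},
    {"slide": [-0.0053,0.014,0],"delta_rot": [0,0,0],"claw": 0},
    {"slide": [-0.0038,0.01,0],"delta_rot": [0,0,0],"claw": 0},
    {"slide": [-0.0022,0.006,0],"delta_rot": [0,0,0],"claw": 0},
    {"slide": [-0.001,0.002,0],"delta_rot": [0,0,0],"claw": 0},
    {"slide": [0,0,0],"delta_rot": [0,0,0],"claw": 0},
    {"slide": [0,0,0],"delta_rot": [0,0,0],"claw": 0},
  ],
)

```text
time: 36.1
tcp_pos: [631.4, -1.5, 246.2]
ee_rot: [-3.141, -0.0, -3.09]
ft_force: [-0.6, -0.3, -0.7]
opening: 8.6
grasp_force: 50.0
```

Run:
```python
from h import *
s=st(); print(np.round(s["q"],2)); c,im=snap("wrist","w18"); ct,tm=snap("top","top18"); cs,sm=snap("side","side18")
P=s["tcp_pos"]; Rt=R.from_euler("xyz",s["ee_rot"]).as_matrix()
lip=P+Rt@np.array([46,0,28.5]); print("lip",lip)
h=cv2.cvtColor(im,cv2.COLOR_RGB2HSV)
b=cv2.inRange(h,(14,90,90),(35,255,255)); n,l,t,cc=cv2.connectedComponentsWithStats(b)
for i in range(1,n):
    if t[i,4]>40: print("brass",t[i],cc[i].round(1))
print("lip px",proj(c,lip),"mouth ctr px",proj(c,(563.5,-3,164)))
```

```text
t 36.1 tcp [631.4  -1.5 246.2] rot [-3.141 -0.    -3.09 ] F [-0.6 -0.3 -0.7] open 8.55367549902052 g 49.988813996315
[ 0.02  0.56 -0.09  1.44  0.06  1.14  1.54]
lip [585.45805247  -3.88621728 217.66465907]
brass [ 88   0  45  26 589] [115.3  13.2]
brass [ 232    0   74   46 1117] [269.7  12.7]
brass [ 246  209   20   61 1121] [255.4 239.9]
brass [228 254   8  68 384] [230.8 287.8]
brass [276 254   8  68 356] [280.4 288.4]
brass [488 305  24  43 783] [501.4 322.4]
brass [    0   334   439    29 10326] [230.8 350.2]
lip px [255.97314604 146.6518235 ] mouth ctr px [258.64555608 109.29340947]
```

>>> jog_arm(
  rows=[
    {"slide": [0.003,-0.0005,0.006],"delta_rot": [0,0,0],"claw": 0},
    {"slide": [0.004,0,0.01],"delta_rot": [0,0,0],"claw": 0},
    {"slide": [0,0,0.008],"delta_rot": [0,0,0],"claw": 0},
    {"slide": [0,0,0],"delta_rot": [0,0,0],"claw": 0},
    {"slide": [0.001,0,-0.0016],"delta_rot": [0,-2,0],"claw": 0},
    {"slide": [0.001,0,-0.0016],"delta_rot": [0,-2,0],"claw": 0},
    {"slide": [0.001,0,-0.0016],"delta_rot": [0,-2,0],"claw": 0},
    {"slide": [0,0,0],"delta_rot": [0,0,0],"claw": 0},
  ],
)

```text
time: 37.05
tcp_pos: [620.6, -1.3, 227.2]
ee_rot: [-3.141, 0.104, -3.089]
ft_force: [-0.2, 0.6, -1.2]
opening: 8.8
grasp_force: 50.0
```

Run:
```python
from h import *
s=st(); P=s["tcp_pos"]; Rt=R.from_euler("xyz",s["ee_rot"]).as_matrix(); print("lip",P+Rt@np.array([46,0,28.5]))
c,im=snap("wrist","w19"); h=cv2.cvtColor(im,cv2.COLOR_RGB2HSV)
# rim of funnel mouth nearest robot: contrast along column at mouth centre
q=proj(c,(563.5-55,-3,164)); print("near rim px",q); u=int(q[0]); print([tuple(int(x) for x in h[v,u]) for v in range(max(0,int(q[1])-12),int(q[1])+14,3)])
for dy in(-55,55): print(proj(c,(563.5,-3+dy,164)))
v=int(proj(c,(545,-3,164))[1]); row=h[v]; g=(row[:,0]>60)&(row[:,0]<95)&(row[:,1]>90); print(v,np.nonzero(np.diff(g.astype(int)))[0])
```

```text
t 37.05 tcp [620.6  -1.3 227.2] rot [-3.141  0.104 -3.089] F [-0.2  0.6 -1.2] open 8.771822654631286 g 49.98884618282318
lip [577.89419072  -3.60268011 194.06019187]
near rim px [262.93612927  22.90816186]
[(75, 162, 123), (73, 153, 123), (74, 148, 129), (76, 160, 126), (75, 159, 127), (70, 128, 128), (0, 0, 255), (120, 1, 255), (120, 8, 127)]
[174.36583182 111.65257294]
[340.92550047 120.39797106]
86 [ 16 175 332]
```

>>> jog_arm(
  rows=[
    {"slide": [0.0005,0,-0.0008],"delta_rot": [0,-1,0],"claw": 0},
    {"slide": [0.0005,0,-0.0008],"delta_rot": [0,-1,0],"claw": 0},
    {"slide": [0.0005,0,-0.0008],"delta_rot": [0,-1,0],"claw": 0},
    {"slide": [0.0005,0,-0.0008],"delta_rot": [0,-1,0],"claw": 0},
    {"slide": [0.0005,0,-0.0008],"delta_rot": [0,-1,0],"claw": 0},
    {"slide": [0,0,0],"delta_rot": [0,0,0],"claw": 0},
    {"slide": [0,0,0],"delta_rot": [0,0,0],"claw": 0},
    {"slide": [0,0,0],"delta_rot": [0,0,0],"claw": 0},
    {"slide": [0,0,0],"delta_rot": [0,0,0],"claw": 0},
    {"slide": [0,0,0],"delta_rot": [0,0,0],"claw": 0},
    {"slide": [0,0,0],"delta_rot": [0,0,0],"claw": 0},
  ],
)

```text
time: 38.2
tcp_pos: [618.4, -1.4, 230.4]
ee_rot: [-3.142, 0.192, -3.089]
ft_force: [-0.0, -0.2, -1.7]
opening: 8.5
grasp_force: 50.0
```

>>> jog_arm(
  rows=[
    {"slide": [0.0005,0,-0.0008],"delta_rot": [0,-1,0],"claw": 0},
    {"slide": [0.0005,0,-0.0008],"delta_rot": [0,-1,0],"claw": 0},
    {"slide": [0.0005,0,-0.0008],"delta_rot": [0,-1,0],"claw": 0},
    {"slide": [0.0005,0,-0.0008],"delta_rot": [0,-1,0],"claw": 0},
    {"slide": [0.0005,0,-0.0008],"delta_rot": [0,-1,0],"claw": 0},
    {"slide": [0.0005,0,-0.0008],"delta_rot": [0,-1,0],"claw": 0},
    {"slide": [0,0,0],"delta_rot": [0,0,0],"claw": 0},
    {"slide": [0,0,0],"delta_rot": [0,0,0],"claw": 0},
    {"slide": [0,0,0],"delta_rot": [0,0,0],"claw": 0},
    {"slide": [0,0,0],"delta_rot": [0,0,0],"claw": 0},
    {"slide": [0,0,0],"delta_rot": [0,0,0],"claw": 0},
  ],
)

```text
time: 39.3
tcp_pos: [614.6, -1.6, 234.5]
ee_rot: [-3.142, 0.297, -3.089]
ft_force: [-0.6, -0.1, -1.4]
opening: 9.0
grasp_force: 50.0
```

Run:
```python
from h import *
s=st(); P=s["tcp_pos"]; Rt=R.from_euler("xyz",s["ee_rot"]).as_matrix(); print("lip",P+Rt@np.array([46,0,28.5]))
c,im=snap("wrist","w20"); h=cv2.cvtColor(im,cv2.COLOR_RGB2HSV); b=cv2.inRange(h,(12,90,80),(35,255,255)); n,l,t,cc=cv2.connectedComponentsWithStats(b)
for i in range(1,n):
    if t[i,4]>15: print("brass",t[i],cc[i].round(1))
print(proj(c,(563.5,-3,164)),proj(c,(563.5,-3,100)))
```

```text
t 39.3 tcp [614.6  -1.6 234.5] rot [-3.142  0.297 -3.089] F [-0.6 -0.1 -1.4] open 9.037460451255651 g 49.98905539512634
lip [578.96655237  -3.5100257  193.75267629]
brass [182   0  38  52 196] [196.8  22. ]
brass [293   0  39  62 224] [315.8  24.2]
brass [223  74  50  21 755] [246.9  84.1]
brass [ 246  210   20   60 1117] [255.4 240.1]
brass [  0 235  17  35 248] [  7.9 249.8]
brass [473 247  39  23 745] [494.5 259.3]
brass [228 254   8  68 391] [230.8 287.8]
brass [276 254   8  68 373] [280.2 287.5]
brass [    0   307   483    56 14958] [220.9 344.5]
brass [ 461  306   51   57 1405] [493.7 337.9]
[258.06902337 106.81545173] [257.53328351  84.32691791]
```

>>> jog_arm(
  rows=[
    {"slide": [0.001,0,-0.0016],"delta_rot": [0,-2,0],"claw": 0},
    {"slide": [0.001,0,-0.0016],"delta_rot": [0,-2,0],"claw": 0},
    {"slide": [0.001,0,-0.0016],"delta_rot": [0,-2,0],"claw": 0},
    {"slide": [0.001,0,-0.0016],"delta_rot": [0,-2,0],"claw": 0},
    {"slide": [0.001,0,-0.0016],"delta_rot": [0,-2,0],"claw": 0},
    {"slide": [0.001,0,-0.0016],"delta_rot": [0,-2,0],"claw": 0},
    {"slide": [0.001,0,-0.0016],"delta_rot": [0,-2,0],"claw": 0},
    {"slide": [0,0,0],"delta_rot": [0,0,0],"claw": 0},
    {"slide": [0,0,0],"delta_rot": [0,0,0],"claw": 0},
    {"slide": [0,0,0],"delta_rot": [0,0,0],"claw": 0},
    {"slide": [0,0,0],"delta_rot": [0,0,0],"claw": 0},
    {"slide": [0,0,0],"delta_rot": [0,0,0],"claw": 0},
  ],
)

```text
time: 40.55
tcp_pos: [603.9, -2.2, 242.0]
ee_rot: [-3.142, 0.541, -3.089]
ft_force: [1.1, 0.1, -0.6]
opening: 8.6
grasp_force: 50.0
```

Run:
```python
from h import *
s=st(); P=s["tcp_pos"]; Rt=R.from_euler("xyz",s["ee_rot"]).as_matrix(); print("lip",P+Rt@np.array([46,0,28.5]))
c,im=snap("wrist","w21"); ct,tm=snap("top","top21"); cs,sm=snap("side","side21")
def br(im,vm=235):
    h=cv2.cvtColor(im,cv2.COLOR_RGB2HSV); b=cv2.inRange(h,(10,80,60),(35,255,255)); n,l,t,cc=cv2.connectedComponentsWithStats(b)
    return [(t[i].tolist(),cc[i].round(1).tolist()) for i in range(1,n) if t[i,4]>15 and t[i,1]<vm]
print("w19",br(cv2.imread("pics/w19.png")[:,:,::-1].copy())); print("w21",br(im)); print(proj(c,(563.5,-3,164)),proj(c,(563.5,-3,110)))
# new brass on the bench in top (vs top0)?
d=cv2.absdiff(tm,cv2.imread("pics/top18.png")[:,:,::-1].copy()).max(2)
print("done")
```

```text
t 40.55 tcp [603.9  -2.2 242. ] rot [-3.142  0.541 -3.089] F [ 1.1  0.1 -0.6] open 8.634619255788882 g 49.98919665813446
lip [579.16985418  -3.48031867 193.92454704]
w19 [([82, 0, 24, 3, 55], [94.2, 0.8]), ([227, 0, 82, 43, 592], [270.7, 19.8]), ([246, 209, 20, 61, 1146], [255.5, 240.0])]
w21 [([173, 0, 6, 43, 113], [175.1, 17.7]), ([334, 0, 5, 48, 114], [336.6, 19.1]), ([0, 188, 27, 37, 318], [14.2, 202.3]), ([425, 200, 87, 70, 2800], [484.2, 233.4]), ([246, 209, 20, 61, 1145], [255.5, 240.0])]
[258.27524569  98.24077985] [257.83080376  61.70627917]
done
```

>>> jog_arm(
  rows=[
    {"slide": [-0.0077,0,-0.013],"delta_rot": [0,0,0],"claw": 0},
    {"slide": [-0.0155,0,-0.0257],"delta_rot": [0,0,0],"claw": 0},
    {"slide": [0,0,0],"delta_rot": [0,6.2,0],"claw": 0},
    {"slide": [0,0,0],"delta_rot": [0,6.2,0],"claw": 0},
    {"slide": [0,0,0],"delta_rot": [0,6.2,0],"claw": 0},
    {"slide": [0,0,0],"delta_rot": [0,6.2,0],"claw": 0},
    {"slide": [0,0,0],"delta_rot": [0,6.2,0],"claw": 0},
    {"slide": [0,-0.03,0],"delta_rot": [0,0,0],"claw": 0},
    {"slide": [0,-0.04,0],"delta_rot": [0,0,0],"claw": 0},
    {"slide": [0,-0.04,0],"delta_rot": [0,0,0],"claw": 0},
    {"slide": [0,-0.04,0],"delta_rot": [0,0,0],"claw": 0},
    {"slide": [0,0,0],"delta_rot": [0,0,0],"claw": 0},
  ],
)

```text
time: 41.9
tcp_pos: [610.4, -161.8, 286.4]
ee_rot: [-3.134, -0.001, -3.101]
ft_force: [0.3, -1.0, -1.2]
opening: 8.9
grasp_force: 50.0
```

Run:
```python
from h import *
s=st(); c,im=snap("wrist","w22"); ct,tm=snap("top","top22"); cs,sm=snap("side","side22")
a=cv2.resize(tm[125:205,210:310],(400,320),interpolation=cv2.INTER_CUBIC); b=cv2.resize(sm[150:250,190:290],(400,400),interpolation=cv2.INTER_CUBIC)
w=cv2.resize(im[:240,:],(400,188)); t2=cv2.resize(tm[130:250,310:430],(400,400))
l=np.vstack([a,w]); r=np.vstack([b,cv2.resize(tm,(400,108+0)) if 0 else cv2.resize(tm[30:330],(184,108))]) if 0 else np.vstack([b,np.zeros((108,400,3),np.uint8)])
l=np.vstack([l]); cv2.imwrite("pics/m22.png",np.hstack([l,r])[:,:,::-1])
```

```text
t 41.9 tcp [ 610.4 -161.8  286.4] rot [-3.134e+00 -1.000e-03 -3.101e+00] F [ 0.3 -1.  -1.2] open 8.872431570672989 g 49.98815953731537
```

View pics/m22.png

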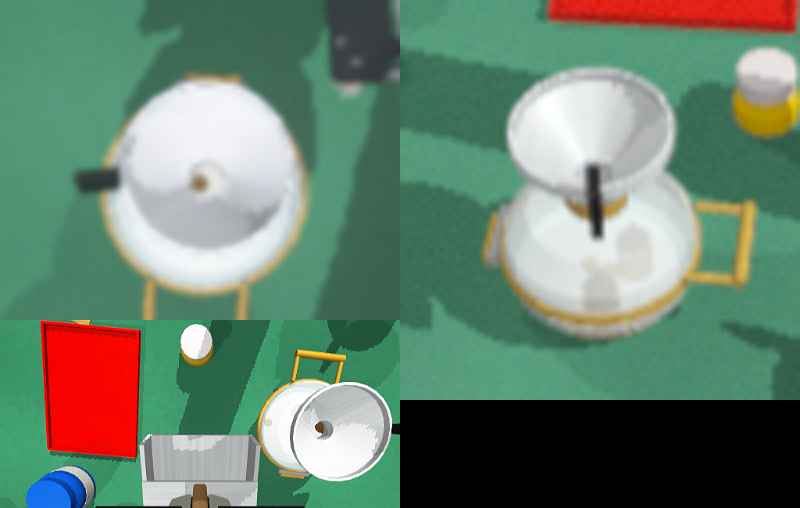

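The funnel stands upright and home on the neck. The scoop's front is empty, and a pale bead shows in the bauble at (590,265) in side and (268,422) in wrist. A brown spot shows through the spout, so I check its colour numerically.

Run:
```python
from h import *
L=lambda f:cv2.cvtColor(cv2.imread(f"pics/{f}.png"),cv2.COLOR_BGR2HSV)
w=L("w22"); u0,v0=int(322*512/400),int((428-320)*240/188)
for v in range(v0-14,v0+15,3): print(v,[tuple(int(x) for x in w[v,u]) for u in range(u0-16,u0+17,4)])
print("hat w7?",[tuple(int(x) for x in L("w2")[214,u]) for u in range(230,252,4)])
print("bead",[tuple(int(x) for x in L("w16")[155,u]) for u in range(243,253,2)])
# yellowish inside bauble in wrist & side
c=cam("wrist"); print(proj(c,(563.5,-3,92)),proj(c,(541,-4,60)),proj(c,(582,-4,60)),proj(c,(563.5,-3,24)))
for f,(x0,x1,y0,y1) in {"w22":(325,400,70,200),"side22":(215,265,195,240)}.items():
    h=L(f); b=cv2.inRange(h,(12,25,120),(35,255,255)); m=np.zeros_like(b); m[y0:y1,x0:x1]=b[y0:y1,x0:x1]
    n,l,t,cc=cv2.connectedComponentsWithStats(m); print(f,[(t[i].tolist()) for i in range(1,n) if t[i,4]>3])
```

```text
123 [(75, 2, 208), (84, 6, 226), (90, 2, 213), (90, 3, 181), (90, 3, 188), (96, 7, 191), (102, 7, 191), (114, 6, 197), (105, 3, 200)]
126 [(75, 2, 217), (78, 6, 228), (90, 4, 212), (130, 4, 182), (60, 3, 194), (102, 7, 193), (60, 3, 196), (105, 5, 194), (110, 4, 195)]
129 [(50, 4, 216), (90, 4, 228), (90, 3, 224), (40, 5, 155), (101, 20, 141), (105, 7, 140), (105, 9, 179), (90, 9, 208), (60, 1, 205)]
132 [(90, 2, 220), (100, 3, 230), (100, 3, 230), (16, 158, 92), (16, 178, 90), (71, 13, 152), (130, 5, 154), (30, 1, 171), (100, 7, 211)]
135 [(105, 2, 234), (90, 2, 229), (17, 178, 86), (15, 139, 99), (14, 138, 100), (105, 9, 113), (70, 5, 147), (135, 4, 139), (60, 3, 199)]
138 [(100, 3, 238), (100, 3, 231), (15, 197, 66), (16, 161, 81), (15, 151, 83), (96, 11, 120), (124, 12, 150), (75, 8, 135), (105, 4, 230)]
141 [(120, 1, 233), (108, 5, 244), (20, 19, 245), (15, 154, 91), (18, 160, 86), (60, 2, 119), (150, 2, 146), (90, 4, 131), (90, 3, 241)]
144 [(105, 2, 243), (105, 4, 244), (26, 7, 240), (28, 14, 250), (0, 255, 19), (98, 8, 123), (75, 8, 129), (83, 9, 117), (90, 1, 243)]
147 [(90, 3, 241), (100, 3, 248), (26, 9, 239), (25, 6, 246), (120, 4, 121), (90, 13, 118), (135, 3, 156), (0, 0, 255), (90, 2, 246)]
150 [(90, 1, 247), (0, 0, 247), (23, 4, 239), (105, 15, 101), (96, 8, 170), (105, 3, 181), (60, 5, 165), (90, 1, 251), (90, 1, 250)]
hat w7? [(12, 189, 100), (13, 189, 105), (12, 193, 119), (13, 186, 119), (12, 178, 113), (11, 168, 102)]
bead [(20, 201, 197), (21, 213, 187), (21, 205, 224), (20, 210, 202), (20, 230, 152)]
[394.11269395 136.54965474] [384.87315769 115.06133521] [379.85277714 150.30844355] [372.31574802 132.88732776]
w22 [[329, 70, 71, 125, 956], [338, 127, 10, 9, 67], [358, 195, 32, 5, 89]]
side22 [[241, 198, 6, 7, 26], [231, 200, 6, 5, 20], [215, 201, 50, 33, 279]]
```

Run:
```python
from h import *
c=cam("wrist");ct=cam("top"); w=cv2.imread("pics/w22.png")[:,:,::-1].copy(); t=cv2.imread("pics/top22.png")[:,:,::-1].copy()
def blob(im,x0,x1,y0,y1):
    h=cv2.cvtColor(im,cv2.COLOR_RGB2HSV); b=cv2.inRange(h,(8,60,30),(28,255,255)); m=np.zeros_like(b); m[y0:y1,x0:x1]=b[y0:y1,x0:x1]
    n,l,s,cc=cv2.connectedComponentsWithStats(m); i=1+np.argmax(s[1:,4]); return s[i],cc[i]
a=blob(w,395,430,120,155); b=blob(t,253,270,160,176); print(a,b,tri(c,a[1],ct,b[1]))
print("spout end centre",proj(c,(563.5,-3,92)),proj(ct,(563.5,-3,92)))
for p in [(563,-3,100),(563,-3,60),(563,-3,30)]: print(p,proj(c,p),proj(ct,p))
```

```text
(array([403, 129,  12,  15, 128], dtype=int32), array([408.953125, 136.59375 ])) (array([258, 169,   3,   3,   7], dtype=int32), array([259.        , 170.28571429])) (array([561.63608241,   2.25481725, 115.19221131]), np.float64(0.09367319931542485))
spout end centre [394.11269395 136.54965474] [260.94591829 170.73385764]
(563, -3, 100) [397.29471098 136.59608441] [260.9650488  170.52143413]
(563, -3, 60) [382.98859979 134.2414637 ] [260.87250788 172.45830849]
(563, -3, 30) [374.01478999 132.76447822] [260.80705451 173.82824236]
```

Run:
```python
from h import *
cs=cam("side");ct=cam("top");c=cam("wrist")
for z in (20,35,55): print(z,onz(cs,(240,222.5),z).round(),onz(cs,(248,212.5),z).round(),"orig",onz(cs,(234.7,212.5),z).round(),"top brown",onz(ct,(259.5,170.5),z).round(),"wrist brown",onz(c,(409,136.6),z).round())
t=cv2.imread("pics/top22.png"); h=cv2.cvtColor(t,cv2.COLOR_BGR2HSV)
for v in range(164,177): print(v," ".join("%3d/%3d/%3d"%tuple(h[v,u]) for u in range(255,270)))
s=cv2.cvtColor(cv2.imread("pics/side22.png"),cv2.COLOR_BGR2HSV)
print()
for v in range(206,234): print(v," ".join("%2d/%2d/%3d"%tuple(s[v,u]) for u in range(228,256,1))[:400])
```

```text
20 [565.  22.  20.] [545. -15.  20.] orig [583. -14.  20.] top brown [574.   1.  20.] wrist brown [566.  47.  20.]
35 [563.  34.  35.] [543.  -3.  35.] orig [581.  -2.  35.] top brown [572.   1.  35.] wrist brown [565.  40.  35.]
55 [561.  49.  55.] [541.  13.  55.] orig [578.  14.  55.] top brown [569.   1.  55.] wrist brown [564.  30.  55.]
164 110/  6/243 110/  6/244 108/  5/244 108/  5/245 108/  5/245 110/  6/241 108/  5/236 110/  6/237 110/  6/240 108/  5/242 108/  5/243 110/  6/243 108/  5/241 110/  6/241 110/  6/240
165 110/  6/242 108/  5/242 105/  6/241 108/  5/236 107/  8/230 109/  9/223 107/  8/221 111/  8/223 107/  8/227 108/  5/233 105/  6/238 110/  6/240 110/  6/240 110/  6/239 110/  6/238
166 108/  5/240 108/  5/241 110/  7/233 105/  7/215 100/  4/206  60/  1/213  30/  1/220   0/  0/220 105/  2/218 108/  6/222 105/  7/229 110/  6/236 110/  6/238 110/  6/237 115/  6/236
167 108/  5/238 105/  6/238 107/  8/221   0/  0/203  24/  6/208  25/  7/219  23/  4/227  20/  3/228  20/  3/226  60/  1/220 102/  6/217 105/  7/230 105/  7/234 110/  7/234 110/  7/233
168 110/  7/235 108
[... 8959 characters left out ...]
1/40/177 21/32/183 23/32/183 21/30/172 21/19/175 27/13/177 47/22/162 55/29/156 70/55/149 74/92/144 76/110/137 76/113/140
232 77/85/108 74/53/116 64/30/127 51/24/139 37/15/151 37/15/155 22/18/156 23/29/160 19/26/168 23/27/172 19/32/166 21/31/163 21/32/166 20/31/165 23/18/168 23/12/169 24/15/165 19/17/167 23/19/171 20/35/155 41/24/146 53/21/157 69/51/151 75/93/143 76/111/140 75/112/141 76/118/141 76/112/139
233 75/112/ 98 76/114/101 75/87/105 70/51/115 60/29/124 48/27/124 30/30/126 22/35/137 17/31/146 20/30/151 20/31/148 23/29/149 19/27/151 18/29/152 18/34/149 21/39/151 22/33/139 30/27/131 38/27/144 44/47/141 68/64/132 72/91/137 76/107/140 77/121/139 76/123/141 75/114/139 75/114/141 77/114/137
```

Run:
```python
from h import *
c=cam("wrist");ct=cam("top"); w=cv2.imread("pics/w22.png")[:,:,::-1].copy(); t=cv2.imread("pics/top22.png")[:,:,::-1].copy()
print("pred mouth",proj(c,(563.5,-3,164)),proj(ct,(563.5,-3,164)),"pred spout top",proj(c,(563.5,-3,116)))
g=cv2.cvtColor(w,cv2.COLOR_RGB2GRAY); h=cv2.cvtColor(w,cv2.COLOR_RGB2HSV)
# mouth outline: bg green right and bottom
for v in (110,142,170):
    x=[u for u in range(380,512) if 60<h[v,u,0]<95 and h[v,u,1]>90]; print(v,"right edge",x[0] if x else None)
u=436; print("rows non-green at u",[v for v in range(60,238) if not(60<h[v,u,0]<95 and h[v,u,1]>90)][::200], [v for v in range(60,238) if not(60<h[v,u,0]<95 and h[v,u,1]>90)][-1])
# hole in w22: dark pixels
d=((h[...,2]<165)&(h[...,1]<40)|cv2.inRange(h,(8,60,0),(28,255,140)).astype(bool)).astype(np.uint8); m=np.zeros_like(d); m[115:160,390:445]=d[115:160,390:445]
n,l,s,cc=cv2.connectedComponentsWithStats(m); i=1+np.argmax(s[1:,4]); print("hole",s[i],cc[i])
for v in range(120,160,2): print(v,"".join("B" if (8<=h[v,u,0]<=28 and h[v,u,1]>60) else "#" if h[v,u,2]<165 else "." for u in range(385,450)))
```

```text
pred mouth [428.18578342 142.27462167] [261.12704443 166.93054479] pred spout top [403.87583983 138.19006035]
110 right edge 497
142 right edge None
170 right edge 491
rows non-green at u [60] 205
hole [403 129  24  23 363] [414.95867769 138.48484848]
120 .................................................................
122 .................................................................
124 .................................................................
126 .................................................................
128 .................................................................
130 .......................BBBB#########.............................
132 .....................BBBBBBB###########..........................
134 ..................#BBBBBBBBBB###########.........................
136 ..................BBBBBBBBBBBB###########........................
138 ..................BBBBBBBBBBBB###########........................
140 ...................BBBBBBBBBBB###########........................
142 ......................BBBBBBB############........................
144 ...........................#############.........................
146 ...........................############..........................
148 .........................#########.###...........................
150 ......................##..#......................................
152 .................................................................
154 .................................................................
156 .................................................................
158 .................................................................
```

>>> jog_arm(
  rows=[
    {"slide": [0,0.02,0],"delta_rot": [0,0,0],"claw": 0},
    {"slide": [0,0.02,0],"delta_rot": [0,0,0],"claw": 0},
    {"slide": [0,0,0],"delta_rot": [0,0,0],"claw": 0},
    {"slide": [0,0,0],"delta_rot": [0,0,0],"claw": 0},
    {"slide": [0,0,0],"delta_rot": [0,0,0],"claw": 0},
    {"slide": [0,0,0],"delta_rot": [0,0,0],"claw": 0},
  ],
)

```text
time: 42.65
tcp_pos: [609.2, -113.4, 287.0]
ee_rot: [-3.141, -0.0, -3.09]
ft_force: [-0.2, 0.1, -1.1]
opening: 8.8
grasp_force: 50.0
```

Run:
```python
from h import *
s=st(); c,w=snap("wrist","w23"); h=cv2.cvtColor(w,cv2.COLOR_RGB2HSV)
p=proj(c,(563.5,-3,116)); print("pred spout top",p,"mouth",proj(c,(563.5,-3,164)))
x0,y0=p.astype(int)
for v in range(y0-24,y0+26,2): print(v,"".join("B" if (8<=h[v,u,0]<=28 and h[v,u,1]>60) else "#" if h[v,u,2]<165 else "." for u in range(x0-30,x0+35)))
m=(h[y0-24:y0+26,x0-30:x0+35]); k=(m[...,0]>=8)&(m[...,0]<=28)&(m[...,1]>60); print(x0-30,np.median(m[k],0) if k.any() else None)
```

```text
t 42.65 tcp [ 609.2 -113.4  287. ] rot [-3.141 -0.    -3.09 ] F [-0.2  0.1 -1.1] open 8.797421297906615 g 49.989089369773865
pred spout top [366.83015573 138.46905145] mouth [384.9648142  142.58104684]
114 #..##...###...################################################...
116 #..............###############################################...
118 .................#############################################...
120 ..................############################################...
122 ...................###########################################...
124 .....................########################################....
126 ......................#######################################....
128 ........................##..######.##########################....
130 ..............................#######...#####################....
132 .............................BB########.############..##.###.....
134 .............................BBB########..###.###.......#........
136 ............................BBBBB########....#...................
138 .............................BBBB########.............
[... 175 characters left out ...]
.............#########........................
146 ...............................#########.........................
148 ............................##########...........................
150 .........................#.........#.............................
152 .................................................................
154 .................................................................
156 .................................................................
158 .................................................................
160 .................................................................
162 .................................................................
336 [ 15.  168.5  85. ]
```

The brown spot shifts with the view like something deep inside the bauble (z < 53), so the funnel is clear. Next, return the scoop to the tray.

>>> jog_arm(
  rows=[
    {"slide": [0.0085,-0.0193,0],"delta_rot": [0,0,0],"claw": 0},
    {"slide": [0.015,-0.0345,0],"delta_rot": [0,0,0],"claw": 0},
    {"slide": [0.015,-0.0345,0],"delta_rot": [0,0,0],"claw": 0},
    {"slide": [0.015,-0.0345,0],"delta_rot": [0,0,0],"claw": 0},
    {"slide": [0.015,-0.0345,0],"delta_rot": [0,0,0],"claw": 0},
    {"slide": [0.015,-0.0345,0],"delta_rot": [0,0,0],"claw": 0},
    {"slide": [0.015,-0.0345,0],"delta_rot": [0,0,0],"claw": 0},
    {"slide": [0,0,0],"delta_rot": [0,0,0],"claw": 0},
    {"slide": [0,0,0.04],"delta_rot": [0,0,0],"claw": 0},
    {"slide": [0,0,0.045],"delta_rot": [0,0,0],"claw": 0},
    {"slide": [0,0,0.035],"delta_rot": [0,0,0],"claw": 0},
    {"slide": [0,0,0],"delta_rot": [0,0,0],"claw": 0},
  ],
)

```text
time: 43.9
tcp_pos: [519.4, -341.4, 161.7]
ee_rot: [3.135, -0.01, -3.089]
ft_force: [-0.8, 0.6, -1.0]
opening: 8.8
grasp_force: 50.0
```

>>> jog_arm(
  rows=[
    {"slide": [0,0,0],"delta_rot": [0,0,0],"claw": 0},
    {"slide": [0,0,0],"delta_rot": [0,0,0],"claw": 0},
  ],
)

```text
time: 44.1
tcp_pos: [524.7, -344.3, 169.7]
ee_rot: [-3.139, 0.004, -3.089]
ft_force: [-0.4, -0.5, -1.6]
opening: 8.7
grasp_force: 50.0
```

>>> jog_arm(
  rows=[
    {"slide": [0.001,0,0.025],"delta_rot": [0,0,0],"claw": 0},
    {"slide": [0,-0.001,0.035],"delta_rot": [0,0,0],"claw": 0},
    {"slide": [0,0,0.03],"delta_rot": [0,0,0],"claw": 0},
    {"slide": [0,0,0.015],"delta_rot": [0,0,0],"claw": 0},
    {"slide": [0,0,0.005],"delta_rot": [0,0,0],"claw": 0},
    {"slide": [0,0,0],"delta_rot": [0,0,0],"claw": 0},
    {"slide": [0,0,0],"delta_rot": [0,0,0],"claw": 0},
    {"slide": [0,0,0],"delta_rot": [0,0,0],"claw": 0},
  ],
)

```text
time: 44.9
tcp_pos: [523.1, -345.0, 58.9]
ee_rot: [-3.14, 0.003, -3.089]
ft_force: [0.7, 0.2, -1.0]
opening: 8.9
grasp_force: 50.0
```

>>> jog_arm(
  rows=[
    {"slide": [0,0,0.004],"delta_rot": [0,0,0],"claw": 0},
    {"slide": [0,0,0.0025],"delta_rot": [0,0,0],"claw": 0},
    {"slide": [0,0,0],"delta_rot": [0,0,0],"claw": 0},
    {"slide": [0,0,0],"delta_rot": [0,0,0],"claw": 0},
  ],
)

```text
time: 45.3
tcp_pos: [522.7, -344.8, 52.5]
ee_rot: [-3.14, 0.002, -3.089]
ft_force: [-0.9, 0.7, 7.5]
opening: 8.6
grasp_force: 50.0
```

>>> jog_arm(
  rows=[
    {"slide": [0,0,0],"delta_rot": [0,0,0],"claw": 0.4},
    {"slide": [0,0,0],"delta_rot": [0,0,0],"claw": 0.4},
    {"slide": [0,0,0],"delta_rot": [0,0,0],"claw": 0.4},
    {"slide": [0,0,0],"delta_rot": [0,0,0],"claw": 0.4},
    {"slide": [0,0,-0.02],"delta_rot": [0,0,0],"claw": 0.4},
    {"slide": [0,0,-0.04],"delta_rot": [0,0,0],"claw": 0.4},
    {"slide": [0,0,-0.045],"delta_rot": [0,0,0],"claw": 0.4},
    {"slide": [0,0,-0.045],"delta_rot": [0,0,0],"claw": 0.4},
    {"slide": [0,0,-0.045],"delta_rot": [0,0,0],"claw": 0.4},
    {"slide": [0,0,-0.045],"delta_rot": [0,0,0],"claw": 0.4},
    {"slide": [0,0,0],"delta_rot": [0,0,0],"claw": 0.4},
  ],
)

```text
time: 46.4
tcp_pos: [525.1, -346.2, 298.2]
ee_rot: [-3.133, 0.012, -3.089]
ft_force: [0.7, -0.1, 0.1]
opening: 37.2
grasp_force: 0.0
```

>>> jog_arm(
  rows=[
    {"slide": [0,0,0],"delta_rot": [0,0,7.2],"claw": 0.4},
    {"slide": [0,0,0],"delta_rot": [0,0,7.2],"claw": 0.4},
    {"slide": [0,0,0],"delta_rot": [0,0,7.2],"claw": 0.4},
    {"slide": [0,0,0],"delta_rot": [0,0,7.2],"claw": 0.4},
    {"slide": [0,0,0],"delta_rot": [0,0,7.2],"claw": 0.4},
    {"slide": [0,0,0],"delta_rot": [0,0,7.2],"claw": 0.4},
    {"slide": [0,0,0],"delta_rot": [0,0,7.2],"claw": 0.4},
    {"slide": [0,0,0],"delta_rot": [0,0,7.2],"claw": 0.4},
    {"slide": [0,0,0],"delta_rot": [0,0,7.2],"claw": 0.4},
    {"slide": [0,0,0],"delta_rot": [0,0,7.2],"claw": 0.4},
    {"slide": [0,0,0],"delta_rot": [0,0,7.2],"claw": 0.4},
    {"slide": [0,0,0],"delta_rot": [0,0,7.2],"claw": 0.4},
  ],
)

```text
time: 47.6
tcp_pos: [521.7, -344.0, 289.4]
ee_rot: [-3.14, -0.001, 1.682]
ft_force: [0.6, 0.3, -0.5]
opening: 37.2
grasp_force: 0.0
```

Run:
```python
from h import *
s=st(); ct,tm=snap("top","top24"); cs,sm=snap("side","side24")
s0=cv2.imread("pics/side0.png")[:,:,::-1].copy()
def br(im,x0,x1,y0,y1,lo=(16,110,90)):
    h=cv2.cvtColor(im,cv2.COLOR_RGB2HSV); b=cv2.inRange(h,lo,(32,255,255)); m=np.zeros_like(b); m[y0:y1,x0:x1]=b[y0:y1,x0:x1]
    n,l,t,cc=cv2.connectedComponentsWithStats(m); return [(t[i].tolist()) for i in range(1,n) if t[i,4]>2]
t0=cv2.imread("pics/top0.png")[:,:,::-1].copy()
print("side0",br(s0,235,285,115,160)); print("now",br(sm,235,285,115,160))
print("top0",br(t0,360,405,160,215)); print("now",br(tm,360,405,160,215))
# any new brass on bench: brass comps in top now far from known ones
h=cv2.cvtColor(tm,cv2.COLOR_RGB2HSV);h0=cv2.cvtColor(t0,cv2.COLOR_RGB2HSV)
b=cv2.inRange(h,(15,120,90),(30,255,255))&~cv2.dilate(cv2.inRange(h0,(12,80,60),(34,255,255)),np.ones((5,5)))
n,l,t,cc=cv2.connectedComponentsWithStats(b); print("new",[(t[i].tolist()) for i in range(1,n) if t[i,4]>3])
```

```text
t 47.6 tcp [ 521.7 -344.   289.4] rot [-3.140e+00 -1.000e-03  1.682e+00] F [ 0.6  0.3 -0.5] open 37.21575101317751 g 0.0
side0 [[259, 124, 5, 4, 9], [247, 131, 3, 5, 12]]
now [[258, 125, 5, 5, 8]]
top0 [[374, 172, 4, 3, 9], [385, 172, 3, 2, 5], [389, 172, 4, 3, 9]]
now []
new [[132, 187, 6, 1, 6], [133, 187, 18, 7, 36], [246, 196, 25, 16, 97]]
```

>>> jog_arm(
  rows=[
    {"slide": [0.025,0.005,0],"delta_rot": [0,0,-0.3],"claw": 0.4},
    {"slide": [0.042,0.0086,0],"delta_rot": [0,0,0],"claw": 0.4},
    {"slide": [0.042,0.0086,0],"delta_rot": [0,0,0],"claw": 0.4},
    {"slide": [0.042,0.0086,0],"delta_rot": [0,0,0],"claw": 0.4},
    {"slide": [0.042,0.0086,0],"delta_rot": [0,0,0],"claw": 0.4},
    {"slide": [0.042,0.0086,0],"delta_rot": [0,0,0],"claw": 0.4},
    {"slide": [0.042,0.0086,0],"delta_rot": [0,0,0],"claw": 0.4},
    {"slide": [0.042,0.0086,0],"delta_rot": [0,0,0],"claw": 0.4},
    {"slide": [0.042,0.0086,0],"delta_rot": [0,0,0],"claw": 0.4},
    {"slide": [0.025,0.005,0],"delta_rot": [0,0,0],"claw": 0.4},
    {"slide": [0.015,0.003,0],"delta_rot": [0,0,0],"claw": 0.4},
    {"slide": [0,0,0],"delta_rot": [0,0,0],"claw": 0.4},
  ],
)

```text
time: 48.9
tcp_pos: [554.7, 65.9, 290.0]
ee_rot: [-3.141, -0.001, 1.698]
ft_force: [0.3, -0.2, 0.7]
opening: 37.5
grasp_force: 0.0
```

>>> jog_arm(
  rows=[
    {"slide": [0,0,0.03],"delta_rot": [0,0,0],"claw": 0.4},
    {"slide": [0,0,0.02],"delta_rot": [0,0,0],"claw": 0.4},
    {"slide": [0,0,0],"delta_rot": [0,0,0],"claw": 0.4},
    {"slide": [0,0,0],"delta_rot": [0,0,0],"claw": 0.4},
  ],
)

```text
time: 49.3
tcp_pos: [555.2, 61.5, 241.0]
ee_rot: [-3.142, 0.001, 1.689]
ft_force: [-0.7, 0.1, 0.6]
opening: 37.2
grasp_force: 0.0
```

Run:
```python
from h import *
s=st(); c,im=snap("wrist","w25"); p=proj(c,(556.3,63.8,189)); print("tab pred",p)
h=cv2.cvtColor(im,cv2.COLOR_RGB2HSV)
for v in range(int(p[1])-40,int(p[1])+30,8):
    if v<384:
        x=np.nonzero(h[v,int(p[0])-25:int(p[0])+25,2]<60)[0]+int(p[0])-25; print(v,(x.min(),x.max(),len(x)) if len(x) else None)
t=snap("top","top25")[1]; hh=cv2.cvtColor(t,cv2.COLOR_RGB2HSV); b=cv2.inRange(hh,(16,80,80),(32,255,255)); print("scoop brass",np.count_nonzero(b[160:180,365:405]),b[180:210,365:405].sum()//255)
```

```text
t 49.3 tcp [555.2  61.5 241. ] rot [-3.142e+00  1.000e-03  1.689e+00] F [-0.7  0.1  0.6] open 37.21455838247958 g 0.0
tab pred [256.42381891 207.92953752]
167 None
175 None
183 (np.int64(252), np.int64(262), 11)
191 (np.int64(252), np.int64(263), 12)
199 (np.int64(252), np.int64(263), 12)
207 (np.int64(252), np.int64(263), 12)
215 (np.int64(252), np.int64(263), 12)
223 (np.int64(252), np.int64(263), 12)
231 None
scoop brass 0 2
```

>>> jog_arm(
  rows=[
    {"slide": [0.002,0.0013,0],"delta_rot": [0,0,0],"claw": 0.4},
    {"slide": [0,0,0.03],"delta_rot": [0,0,0],"claw": 0.4},
    {"slide": [0,0,0.03],"delta_rot": [0,0,0],"claw": 0.4},
    {"slide": [0,0,0.02],"delta_rot": [0,0,0],"claw": 0.4},
    {"slide": [0,0,0.003],"delta_rot": [0,0,0],"claw": 0.4},
    {"slide": [0,0,0],"delta_rot": [0,0,0],"claw": 0.4},
    {"slide": [0,0,0],"delta_rot": [0,0,0],"claw": 0},
    {"slide": [0,0,0],"delta_rot": [0,0,0],"claw": 0},
    {"slide": [0,0,0],"delta_rot": [0,0,0],"claw": 0},
    {"slide": [0,0,0],"delta_rot": [0,0,0],"claw": 0},
    {"slide": [0,0,0],"delta_rot": [0,0,0],"claw": 0},
    {"slide": [0,0,0],"delta_rot": [0,0,0],"claw": 0},
  ],
  force=35,
)

```text
time: 50.6
tcp_pos: [556.3, 65.9, 158.1]
ee_rot: [3.141, -0.0, 1.692]
ft_force: [-0.1, 0.6, 3.2]
opening: 8.9
grasp_force: 35.0
```

>>> jog_arm(
  rows=[
    {"slide": [0,0,-0.005],"delta_rot": [0,0,0],"claw": 0},
    {"slide": [0,0,-0.01],"delta_rot": [0,0,0],"claw": 0},
    {"slide": [0,0,-0.01],"delta_rot": [0,0,0],"claw": 0},
    {"slide": [0,0,-0.015],"delta_rot": [0,0,0],"claw": 0},
    {"slide": [0,0,-0.015],"delta_rot": [0,0,0],"claw": 0},
    {"slide": [0,0,-0.007],"delta_rot": [0,0,0],"claw": 0},
    {"slide": [0,0,0],"delta_rot": [0,0,0],"claw": 0},
  ],
)

```text
time: 51.3
tcp_pos: [556.7, 65.8, 221.0]
ee_rot: [3.139, -0.0, 1.692]
ft_force: [0.2, -0.2, -1.2]
opening: 8.8
grasp_force: 35.0
```

>>> jog_arm(
  rows=[
    {"slide": [0.025,-0.003,0],"delta_rot": [0,0,0],"claw": 0},
    {"slide": [0.04,-0.003,0],"delta_rot": [0,0,0],"claw": 0},
    {"slide": [0.04,-0.003,0],"delta_rot": [0,0,0],"claw": 0},
    {"slide": [0.04,-0.003,0],"delta_rot": [0,0,0],"claw": 0},
    {"slide": [0.04,-0.003,0],"delta_rot": [0,0,0],"claw": 0},
    {"slide": [0.04,-0.003,0],"delta_rot": [0,0,0],"claw": 0},
    {"slide": [0.04,-0.003,0],"delta_rot": [0,0,0],"claw": 0},
    {"slide": [0.04,-0.003,0],"delta_rot": [0,0,0],"claw": 0},
    {"slide": [0.03,-0.004,0],"delta_rot": [0,0,0],"claw": 0},
    {"slide": [0.02,-0.003,0],"delta_rot": [0,0,0],"claw": 0},
    {"slide": [0.006,0,0],"delta_rot": [0,0,0],"claw": 0},
    {"slide": [0,0,0],"delta_rot": [0,0,0],"claw": 0},
  ],
)

```text
time: 52.5
tcp_pos: [481.7, 419.9, 219.0]
ee_rot: [-3.141, 0.001, 1.692]
ft_force: [0.3, -0.4, -1.7]
opening: 8.7
grasp_force: 35.0
```

>>> jog_arm(
  rows=[
    {"slide": [0,0,0.03],"delta_rot": [0,0,0],"claw": 0},
    {"slide": [0,0,0.035],"delta_rot": [0,0,0],"claw": 0},
    {"slide": [0,0,0.02],"delta_rot": [0,0,0],"claw": 0},
    {"slide": [0,0,0],"delta_rot": [0,0,0],"claw": 0},
    {"slide": [0,0,0],"delta_rot": [0,0,0],"claw": 0},
    {"slide": [0,0,0],"delta_rot": [0,0,0],"claw": 0},
  ],
)

```text
time: 53.1
tcp_pos: [483.4, 420.0, 136.5]
ee_rot: [3.138, -0.001, 1.69]
ft_force: [0.5, 0.1, -0.1]
opening: 8.8
grasp_force: 35.0
```

>>> jog_arm(
  rows=[
    {"slide": [0,-0.0012,0.015],"delta_rot": [0,0,0],"claw": 0},
    {"slide": [0,0,0.015],"delta_rot": [0,0,0],"claw": 0},
    {"slide": [0,0,0.006],"delta_rot": [0,0,0],"claw": 0},
    {"slide": [0,0,0.004],"delta_rot": [0,0,0],"claw": 0},
    {"slide": [0,0,0],"delta_rot": [0,0,0],"claw": 0},
  ],
)

```text
time: 53.6
tcp_pos: [480.8, 420.3, 95.0]
ee_rot: [3.141, -0.0, 1.692]
ft_force: [0.6, 0.7, -0.7]
opening: 8.5
grasp_force: 35.0
```

>>> jog_arm(
  rows=[
    {"slide": [0,0.001,0.004],"delta_rot": [0,0,0],"claw": 0},
    {"slide": [0,0,0.005],"delta_rot": [0,0,0],"claw": 0},
    {"slide": [0,0,0.004],"delta_rot": [0,0,0],"claw": 0},
    {"slide": [0,0,0.003],"delta_rot": [0,0,0],"claw": 0},
    {"slide": [0,0,0],"delta_rot": [0,0,0],"claw": 0},
  ],
)

```text
time: 54.1
tcp_pos: [481.0, 420.1, 77.9]
ee_rot: [-3.14, 0.001, 1.692]
ft_force: [-0.1, 0.1, -1.3]
opening: 8.5
grasp_force: 35.0
```

>>> jog_arm(
  rows=[
    {"slide": [0,0,0.0015],"delta_rot": [0,0,0],"claw": 0},
    {"slide": [0,0,0],"delta_rot": [0,0,0],"claw": 0},
    {"slide": [0,0,0],"delta_rot": [0,0,0],"claw": 0},
  ],
)

```text
time: 54.4
tcp_pos: [481.5, 420.5, 77.3]
ee_rot: [3.141, -0.0, 1.692]
ft_force: [0.1, 0.1, -0.2]
opening: 8.9
grasp_force: 35.0
```

Seated; release, rise, and move clear.

>>> jog_arm(
  rows=[
    {"slide": [0,0,0.0005],"delta_rot": [0,0,0],"claw": 0},
    {"slide": [0,0,0],"delta_rot": [0,0,0],"claw": 0.35},
    {"slide": [0,0,0],"delta_rot": [0,0,0],"claw": 0.35},
    {"slide": [0,0,0],"delta_rot": [0,0,0],"claw": 0.35},
    {"slide": [0,0,0],"delta_rot": [0,0,0],"claw": 0.35},
    {"slide": [0,0,-0.015],"delta_rot": [0,0,0],"claw": 0.35},
    {"slide": [0,0,-0.03],"delta_rot": [0,0,0],"claw": 0.35},
    {"slide": [0,0,-0.045],"delta_rot": [0,0,0],"claw": 0.35},
    {"slide": [0,0,-0.045],"delta_rot": [0,0,0],"claw": 0.35},
    {"slide": [0,0,-0.045],"delta_rot": [0,0,0],"claw": 0.35},
    {"slide": [0,0,-0.02],"delta_rot": [0,0,0],"claw": 0.35},
    {"slide": [0,0,0],"delta_rot": [0,0,0],"claw": 0.35},
  ],
)

```text
time: 55.6
tcp_pos: [483.2, 421.5, 282.2]
ee_rot: [3.133, -0.006, 1.692]
ft_force: [-0.2, -0.3, -0.1]
opening: 32.5
grasp_force: 0.0
```

>>> jog_arm(
  rows=[
    {"slide": [0.03,-0.03,0],"delta_rot": [0,0,0],"claw": 0.35},
    {"slide": [0.03,-0.03,0],"delta_rot": [0,0,0],"claw": 0.35},
    {"slide": [0.03,-0.03,0],"delta_rot": [0,0,0],"claw": 0.35},
    {"slide": [0.02,-0.03,0],"delta_rot": [0,0,0],"claw": 0.35},
    {"slide": [0,0,0],"delta_rot": [0,0,0],"claw": 0.35},
    {"slide": [0,0,0],"delta_rot": [0,0,0],"claw": 0.35},
    {"slide": [0,0,0],"delta_rot": [0,0,0],"claw": 0.35},
    {"slide": [0,0,0],"delta_rot": [0,0,0],"claw": 0.35},
  ],
)

```text
time: 56.4
tcp_pos: [350.7, 513.6, 276.3]
ee_rot: [3.141, 0.001, 1.689]
ft_force: [0.9, 0.2, -0.4]
opening: 32.4
grasp_force: 0.0
```

Run:
```python
from h import *
s=st(); ct,t=snap("top","top30"); cs,sd=snap("side","side30")
t0=cv2.imread("pics/top0.png")[:,:,::-1].copy(); s0=cv2.imread("pics/side0.png")[:,:,::-1].copy()
# funnel compare before/after (top and side), scoop, pots
def diff(a,b,x0,x1,y0,y1): return cv2.absdiff(a[y0:y1,x0:x1],b[y0:y1,x0:x1]).max(2).astype(float)
for n,a,b,r in [("funnel top",t0,t,(95,155,175,222)),("scoop top",t0,t,(355,412,150,222)),("scoop side",s0,sd,(225,295,120,160)),("low",t0,t,(312,333,204,225)),("blue",t0,t,(383,418,110,145)),("tall",t0,t,(110,138,114,140))]:
    d=diff(a,b,*r); print(n,d.mean().round(1),(d>60).mean().round(3))
e0=funnel(t0,(130,199),23); e=funnel(t,(130,199),23); print(e0[0],e[0],e0[1],e[1])
print("tab",dark(t0,(102,202),9).mean(0) if 0 else "")
# dome: bar position
h=cv2.cvtColor(t,cv2.COLOR_RGB2HSV); p=proj(ct,(461.7,3.7,55)); b=cv2.inRange(h,(12,90,90),(30,255,255)); m=np.zeros_like(b); x,y=p.astype(int); m[y-8:y+9,x-18:x+19]=b[y-8:y+9,x-18:x+19]
ys,xs=np.nonzero(m); print("bar pred",p,xs.min(),xs.max(),ys.min(),ys.max())
hs=cv2.cvtColor(sd,cv2.COLOR_RGB2HSV); q=proj(cs,(461.7,3.7,55)); b=cv2.inRange(hs,(12,90,90),(30,255,255)); x,y=q.astype(int); m=np.zeros_like(b); m[y-14:y+15,x-8:x+9]=b[y-14:y+15,x-8:x+9]; ys,xs=np.nonzero(m); print("bar side pred",q,xs.mean(),ys.mean())
# beads inside bauble, seen from above through clear dome/neck
for v in range(155,192,1): print(v,"".join("B" if 14<=h[v,u,0]<=28 and h[v,u,1]>28 else "." for u in range(234,288)))
```

```text
t 56.4 tcp [350.7 513.6 276.3] rot [3.141e+00 1.000e-03 1.689e+00] F [ 0.9  0.2 -0.4] open 32.44115304584235 g 0.0
funnel top 9.6 0.001
scoop top 4.6 0.007
scoop side 7.2 0.006
low 1.0 0.0
blue 1.2 0.0
tall 7.9 0.0
(130.2002410888672, 198.25555419921875) (130.18141174316406, 198.85043334960938) (42.29094314575195, 43.69955062866211) (42.52313232421875, 43.547401428222656)
tab 
bar pred [258.43705775 209.40724391] 246 271 201 211
bar side pred [276.49733459 210.49821739] 273.8712871287129 211.04950495049505
155 ............................................BB........
156 .............................................B........
157 .......B......................................B.......
158 ......................................................
159 ................................................B.....
160 ................................................B.....
161 ........................BBBBBB...................B....
162 ......................BBBBBBBBBB.................B....
163 .....................BBBBBBBBBBBB.................B...
164 ....................BBBBB....BBBBB................B..
[... 894 characters left out ...]
...............................................B...
181 ..................................................B...
182 .................................................B....
183 .................................................B....
184 ................................................BB....
185 ................................................B.....
186 ...............................................B......
187 ..............................................BB......
188 .......B.....................................BB.......
189 ........B...................................BB........
190 .........B.................................BBB........
191 ..........B...............................BBB.........
```

Run:
```python
from h import *
t=cv2.imread("pics/top30.png"); t0=cv2.imread("pics/top0.png")
h,h0=[cv2.cvtColor(x,cv2.COLOR_BGR2HSV) for x in(t,t0)]
b=cv2.inRange(h,(15,100,90),(30,255,255))&~cv2.dilate(cv2.inRange(h0,(12,70,60),(34,255,255)),np.ones((5,5)))
b[150:215,232:290]=0
n,l,s,cc=cv2.connectedComponentsWithStats(b); L=[s[i].tolist() for i in range(1,n) if s[i,4]>3]; print("stray",L)
if not L: print(finish_job())
```

```text
stray [[264, 144, 5, 2, 6]]
```

The only leftover patch is the brass hinge leaf, already seen in the side view with the dome shut, so I hand in.

```bash
python3 -c "
from rig import finish_job
print(finish_job())"
```

```text
the job is handed in; nothing more can be done
None
```

I handed the job in at about 56 s: both gnomes are in the bauble, the dome is shut, the beads are poured, the funnel is back in its stand and the scoop is back in its tray; I confirmed only one or two beads inside by sight, but the scoop looked empty and I found no strays on the bench.

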